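Unstack the topping tubs onto their stands

TASK

Set up the milk bar's topping station: take the two stacks of closed topping tubs apart and stand each tub on the stand of its own colour, centred so that no part of it overhangs the edge. Never let a tub tip over, and leave all five standing upright and still, each directly on its own stand.

Things in the scene. Friction and masses are not known exactly. Their poses are not given: they have to be found in the camera images.
- tub_red_mid (a point): The large topping tub with the red lid and red band round its white side, a closed upright cylinder 64 mm across and 44 mm tall. Stands on the counter at the foot of one of the two stacks. The point is its centre, 22 mm above its underside; z is up along its axis.
- tub_blue_mid (a point): The large topping tub with the blue lid and blue band round its white side, a closed upright cylinder 64 mm across and 44 mm tall. Stands on the counter at the foot of one of the two stacks. The point is its centre, 22 mm above its underside; z is up along its axis.
- tub_yellow_mid (a point): The medium topping tub with the yellow lid and yellow band round its white side, a closed upright cylinder 48 mm across and 44 mm tall. Stands second in one of the two stacks, on a large tub. The point is its centre, 22 mm above its underside; z is up along its axis.
- tub_green_mid (a point): The medium topping tub with the green lid and green band round its white side, a closed upright cylinder 48 mm across and 44 mm tall. Stands second in one of the two stacks, on a large tub. The point is its centre, 22 mm above its underside; z is up along its axis.
- tub_brown_mid (a point): The small topping tub with the brown lid and brown band round its white side, a closed upright cylinder 32 mm across and 44 mm tall. Stands at the very top of the taller stack (132 mm high in all; the other is 88 mm), on a medium tub. The milk bottles and small things about the counter are at most 130 mm high. The point is its centre, 22 mm above its underside; z is up along its axis.
- stand_red: The red stand: a fixed round steel disc with a flat red top, 90 mm across and 12 mm high, somewhere on the counter. Its origin is the centre of its underside, at counter height; z up, its top is 12 mm above the origin.
- stand_blue: The blue stand: a fixed round steel disc with a flat blue top, 90 mm across and 12 mm high, somewhere on the counter. Its origin is the centre of its underside, at counter height; z up, its top is 12 mm above the origin.
- stand_yellow: The yellow stand: a fixed round steel disc with a flat yellow top, 74 mm across and 12 mm high, somewhere on the counter. Its origin is the centre of its underside, at counter height; z up, its top is 12 mm above the origin.
- stand_green: The green stand: a fixed round steel disc with a flat green top, 74 mm across and 12 mm high, somewhere on the counter. Its origin is the centre of its underside, at counter height; z up, its top is 12 mm above the origin.
- stand_brown: The brown stand: a fixed round steel disc with a flat brown top, 58 mm across and 12 mm high, somewhere on the counter. Its origin is the centre of its underside, at counter height; z up, its top is 12 mm above the origin.
Things that resemble listed ones, but are neither listed nor needed, are in the scene too. Of the things that look like the part that bears tub_red_mid, take the one that is farthest to the robot's left at the start.

How it is judged:
At the end, for the whole second after the job is handed in: Each of the five tubs stands at rest (below 0.02 m/s) and upright (within 0.1 rad) on the top of the stand of its own colour, its centre within 13 mm of the stand's centre seen from above and 30 to 38 mm above the stand's underside (horizontal distance between tub_red_mid and stand_red below 0.013 m and z of tub_red_mid in the frame of stand_red between 0.03 and 0.038 m and angle between each of tub_red_mid, tub_blue_mid, tub_yellow_mid, tub_green_mid, tub_brown_mid's own z axis and vertical below 0.1 rad and linear speed of each of tub_red, tub_blue, tub_yellow, tub_green, tub_brown below 0.02 m/s and horizontal distance between tub_blue_mid and stand_blue below 0.013 m and z of tub_blue_mid in the frame of stand_blue between 0.03 and 0.038 m and horizontal distance between tub_yellow_mid and stand_yellow below 0.013 m and z of tub_yellow_mid in the frame of stand_yellow between 0.03 and 0.038 m and horizontal distance between tub_green_mid and stand_green below 0.013 m and z of tub_green_mid in the frame of stand_green between 0.03 and 0.038 m and horizontal distance between tub_brown_mid and stand_brown below 0.013 m and z of tub_brown_mid in the frame of stand_brown between 0.03 and 0.038 m); the robot touches nothing.
It fails at once if the red tub is tipped over (leans more than 0.7 rad) (angle between tub_red_mid's own z axis and vertical above 0.7 rad).
It fails at once if the blue tub is tipped over (leans more than 0.7 rad) (angle between tub_blue_mid's own z axis and vertical above 0.7 rad).
It fails at once if the yellow tub is tipped over (leans more than 0.7 rad) (angle between tub_yellow_mid's own z axis and vertical above 0.7 rad).
It fails at once if the green tub is tipped over (leans more than 0.7 rad) (angle between tub_green_mid's own z axis and vertical above 0.7 rad).
It fails at once if the brown tub is tipped over (leans more than 0.7 rad) (angle between tub_brown_mid's own z axis and vertical above 0.7 rad).
It also fails if it takes over 128 s, if anything falls off the work surface, if the arm or the gripper's body presses on something with over 40 N, if the wrist force passes 120 N, or if a joint passes its speed limit or range.

ROBOT

A 6-joint arm with a two-finger parallel gripper is mounted at the origin on the work surface. World frame = base frame: x ahead of the robot, y to its left, z up, the work surface at z = 0. Lengths are in m, angles in rad, forces in N, time in s.
With the tool pointing down it reaches from about 0.35 to 1 m from the base axis. Payload 7.1 kg.
Tool frame: the origin (TCP) lies on the centre line of the jaws, within the pads' length; the fingertips stand 11 mm ahead of it and the grasp point (between the pads) lies 8 mm behind it; x points along the fingers, y is the direction in which the jaws open and shut, and the axes are right-handed (so a half turn about x gives the same grasp; the last joint's range is limited). The gripper opens to 85 mm and grips with 20 to 120 N. Pads are 22 mm wide; open, the fingers measure 114 mm over their backs; the gripper's body (76 mm by 85 mm) begins 54 mm behind the grasp point. The pads swing forward as they close: fully open they stand 13 mm farther back than shut.
Start: joints at [1.22, 0.423, 1.63, -0, 1.089, -0.019], TCP at [0.204, 0.591, 0.242] pointing down, gripper open.
Joint ranges: [-3, 3], [-0.9, 2.11], [0.09, 2.58], [-1.31, 4.45], [0.11, 2.69], [-2.54, 2.54]. Speed limits (rad/s): [2.39, 2.39, 3.01, 3.14, 3.14, 3.14].

INTERFACE

Orientations are given as a rotation vector (axis times angle).
In Python, from workcell import sense, snapshot, camera_model, sign_off gives the robot as it stands.
- The arm moves only by the tool move_arm, never from a script. Its argument "increments" is a list of rows, each a list of 6 numbers: the shift along the tool's x, y, z in cm, then the turn, a rotation vector about the tool's x, y, z in degrees. In form: [[tx, ty, tz, wx, wy, wz], ...]. A call has 1 to 8 rows; each row is the pose to reach, as a shift and turn from the pose commanded when the call began, along the tool's axes at that moment; what a row does not reach only later rows make up. A row lasts 1/12 s, in which the tool goes at most 41.7 mm and 7.16 degrees, less where a joint would pass 70% of its speed; a pose out of reach is approached as far as the arm can. A call with a gripper value outside its range is refused whole. "fingers" is the finger opening in cm, from 0 to 8.54, set as the call begins (left out, the last holds). The fingers move at their own pace and stop on an object; "newtons" is the grip in N (left out, the last holds). Time passes only in rows, so rows that repeat a pose let the fingers close. It gives the time, the measured TCP pose, the force and the opening at its end, in the units of the state.
- sense(): the state, without advancing time (a new reading comes with each control period).
- snapshot(name): name is "scene" or "top"; returns the picture (420x560x3 uint8, red, green, blue); there is no depth.
- camera_model(name): a dict with "vfov" (degrees; the focal length in pixels is half the picture's height over the tangent of half this angle, whatever the lens; pixels are square), "cx", "cy" (the principal point, pixels), "R" (3x3) and "t" (3): a world point X has camera coordinates R X + t. Camera axes: x right, y down, z forward; pixel columns grow to the right and rows downward; lengths in m; the calibration is good to about 2 mm. A picture is of the moment at which its call begins. camera_model takes no time and is no camera call.
- sign_off(): hands the job in, once; it reports no verdict.
The state is a dict: "time": time; "q": joint angles; "joint_velocities": joint speeds; "joint_efforts": joint torques, N m; "ee_pos": TCP position; "tool_rot": TCP orientation; "force": force on the tool from outside, world axes, zero at the start; "moment": the same for the moment, N m; "finger_gap": finger opening in m.
Only numpy, scipy, OpenCV 4.12 (cv2) and the standard library are available. Lean on these libraries where they do the work, as an engineer would, in place of code of your own. Each camera call takes 0.05 s, during which the arm holds its last target.

## Working session

There is one attempt and no reset: what is moved stays moved. The work goes in short steps, Python scripts to look and compute and a tool call to move; the robot and the scene stay as the last step left them, time stands still between calls to the robot, and variables do not carry over. Pictures are saved under pics/ and viewed, and the job is handed in when it is done.

Besides the shell and the picture viewer there is one more tool, called as name(argument=value, ...) on one line, values as JSON. move_arm: Moves the arm, as the interface text tells. Its arguments: {"type":"object","properties":{"increments":{"type":"array","items":{"type":"array","items":{"type":"number"}}},"fingers":{"type":"number"},"newtons":{"type":"number"}},"required":["increments"]}

```bash
mkdir -p pics; python3 - <<'E'
from workcell import sense,snapshot,camera_model
import cv2,numpy as np
print(sense())
for n in("scene","top"):
    im=snapshot(n); cv2.imwrite(f"pics/{n}0.png",im[:,:,::-1]); np.save(f"pics/{n}0.npy",im)
    print(n,camera_model(n))
E
```

```text
{'time': 0.0, 'q': array([ 1.22002219e+00,  4.23855476e-01,  1.63065433e+00, -3.93804177e-05,
        1.08859138e+00, -1.89953386e-02]), 'joint_velocities': array([-0.00174701,  0.0018508 ,  0.00044536,  0.00114493,  0.00107814,
        0.00026812]), 'joint_efforts': array([ 1.67728977e-03, -5.57374513e+01, -2.81756347e+01, -2.67891846e-05,
        7.30148153e-03,  8.70336379e-06]), 'ee_pos': array([0.20338648, 0.59044482, 0.24155054]), 'tool_rot': array([ 0.25918257,  1.55531489, -0.26153074]), 'force': array([-0.23272084,  0.2330361 , -0.05916776]), 'moment': array([-0.02779388,  0.03052851,  0.03990958]), 'finger_gap': 0.08573469652758006}
scene {'vfov': 51.0610797097843, 'cx': 273.43342169272626, 'cy': 204.80770825885892, 'R': array([[-0.57720254,  0.8166002 ,  0.00116021],
       [ 0.55047646,  0.3901453 , -0.73808015],
       [-0.60316905, -0.42538307, -0.67471204]]), 't': array([ 0.29200862, -0.2471341 ,  1.36044314])}
top {'vfov': 48.25113355105274, 'cx': 277.1860550386905, 'cy': 201.75528359943593, 'R': array([[ 0.00420121, -0.99993641, -0.01046561],
       [-0.98837671, -0.00256173, -0.15200299],
       [ 0.15196651,  0.01098256, -0.98832462]]), 't': array([0.00217239, 0.53335884, 1.19327839])}
```

View pics/scene0.png

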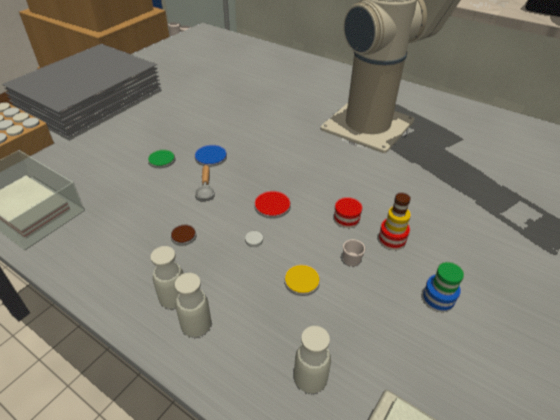

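View pics/top0.png

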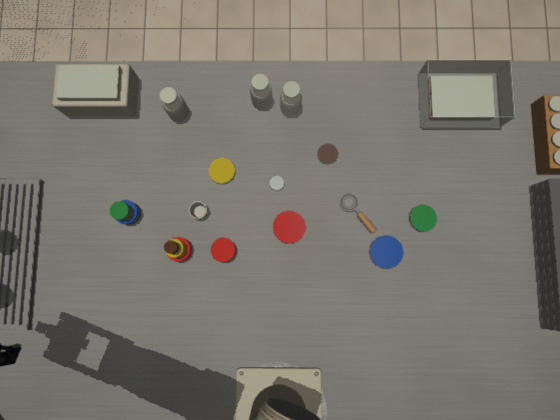

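```bash
python3 - <<'E'
import cv2,numpy as np
t=cv2.imread("pics/top0.png"); s=cv2.imread("pics/scene0.png")
a=cv2.resize(t[185:275,95:245],None,fx=5,fy=5,interpolation=cv2.INTER_NEAREST); cv2.imwrite("pics/tz.png",a)
b=cv2.resize(s[185:315,325:475],None,fx=4,fy=4,interpolation=cv2.INTER_NEAREST); cv2.imwrite("pics/sz.png",b)
E
```

```text
(no output)
```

View pics/tz.png

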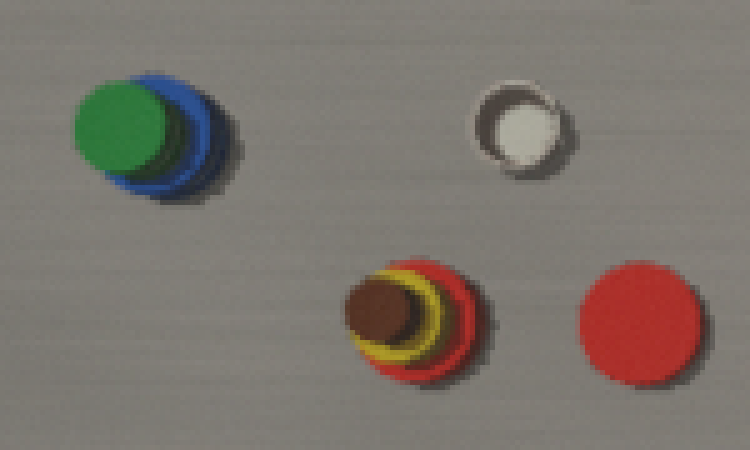

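View pics/sz.png

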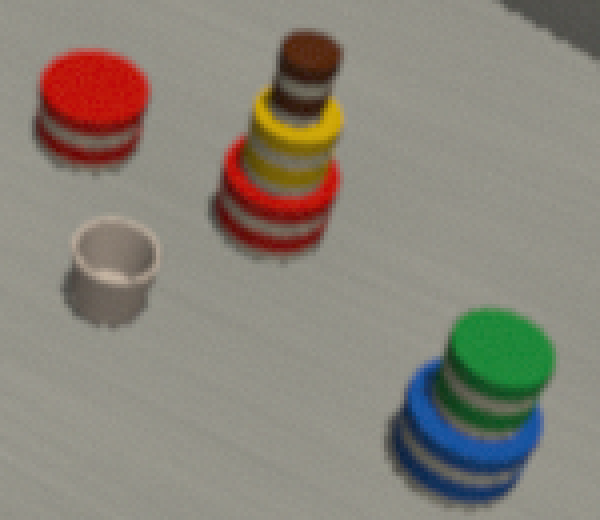

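```bash
cat > h.py <<'E'
import cv2,numpy as np
from scipy.optimize import least_squares
from workcell import sense,snapshot,camera_model
from scipy.spatial.transform import Rotation as Rn
def ray(n,uv,z):
    c=camera_model(n); f=210/np.tan(np.radians(c['vfov']/2)); R=c['R'];t=c['t']
    uv=np.atleast_2d(uv).astype(float)
    d=np.c_[(uv[:,0]-c['cx'])/f,(uv[:,1]-c['cy'])/f,np.ones(len(uv))]@R
    o=-R.T@t
    return (o+d*((z-o[2])/d[:,2])[:,None])[:,:2]
def proj(n,X):
    c=camera_model(n); f=210/np.tan(np.radians(c['vfov']/2))
    p=c['R']@np.asarray(X)+c['t']; return p[:2]/p[2]*f+[c['cx'],c['cy']]
H={'red':[(0,9),(171,180)],'yellow':[(22,32)],'green':[(45,85)],'blue':[(100,125)],'brown':[(0,14),(172,180)]}
def mask(im,col,vmin,smin=100,vmax=256):
    h=cv2.cvtColor(im,cv2.COLOR_RGB2HSV); m=np.zeros(im.shape[:2],bool)
    for a,b in H[col]: m|=(h[...,0]>=a)&(h[...,0]<=b)
    return (m&(h[...,1]>smin)&(h[...,2]>=vmin)&(h[...,2]<vmax)).astype(np.uint8)
def fit(n,pts,z,r,loss='soft_l1'):
    P=ray(n,pts,z); c0=(P.max(0)+P.min(0))/2
    s=least_squares(lambda c:np.hypot(*(P-c[:2]).T)-r,c0,loss=loss,f_scale=.001)
    return s.x,np.sqrt(np.mean(np.minimum(abs(s.fun),.01)**2))
def blob(m,near,win=40):
    k,l,st,ce=cv2.connectedComponentsWithStats(m,connectivity=8)
    best=[i for i in range(1,k) if st[i,4]>25 and np.hypot(*(ce[i]-near))<win]
    return [(l==i).astype(np.uint8) for i in sorted(best,key=lambda i:-st[i,4])]
def edge(b):
    c,_=cv2.findContours(cv2.resize(b,None,fx=4,fy=4,interpolation=cv2.INTER_NEAREST),cv2.RETR_EXTERNAL,cv2.CHAIN_APPROX_NONE)
    c=max(c,key=len)[:,0,:]
    return (c+.5)/4-.5
E
cat > m1.py <<'E'
from h import *
import sys
im=np.load("pics/top0.npy"); hs=cv2.cvtColor(im,cv2.COLOR_RGB2HSV)
for p in [(117,210),(133,212),(172,246),(183,249),(168,254),(189,249),(168,240),(289,227),(386,252),(423,218),(222,170),(327,154),(223,250),(137,220)]: print(p,hs[p[1],p[0]])
E
python3 m1.py
```

```text
(117, 210) [ 66 162 118]
(133, 212) [109 140  80]
(172, 246) [  9 144  85]
(183, 249) [ 22 152  84]
(168, 254) [ 26 196 168]
(189, 249) [  1 191 148]
(168, 240) [ 16  71 104]
(289, 227) [  1 177 169]
(386, 252) [110 160 143]
(423, 218) [ 65 150 119]
(222, 170) [ 25 192 171]
(327, 154) [10 82 93]
(223, 250) [  1 191 171]
(137, 220) [111  85  57]
```

```bash
cat > m2.py <<'E'
from h import *
T=np.load("pics/top0.npy");S=np.load("pics/scene0.npy")
R=dict(red=.045,blue=.045,yellow=.037,green=.037,brown=.029)
st=dict(red=((289,227),(272,204)),blue=((386,252),(210,155)),yellow=((222,170),(302,280)),green=((423,218),(161,158)),brown=((327,154),(183,234)))
for c in st:
    for n,im,p in(("top",T,st[c][0]),("scene",S,st[c][1])):
        hv=cv2.cvtColor(im,cv2.COLOR_RGB2HSV)[p[1],p[0]]
        b=blob(mask(im,c,int(hv[2]*.75),int(hv[1])*.65),np.array(p),15)
        if not b: print(c,n,hv,'none');continue
        e=edge(b[0]); print(c,n,hv,b[0].sum(),*fit(n,e,.012,R[c]))
tub=dict(green=((117,210),.088,.024,100),blue=((133,212),.044,.032,105),brown=((172,246),.132,.016,70),yellow=((178,248),.088,.024,120),red=((180,250),.044,.032,125))
print('tubs')
for c,(p,z,r,v) in tub.items():
    b=blob(mask(T,c,v),np.array(p),20)
    if not b: print(c,'none'); continue
    m=np.bitwise_or.reduce(b)
    e=cv2.convexHull(np.vstack([edge(x) for x in b]).astype(np.float32))[:,0]
    print(c,[int(x.sum()) for x in b],*fit("top",e,z,r))
E
python3 m2.py
```

```text
red top [  1 177 169] 829 [ 0.47126167 -0.0269703 ] 0.0020031377046661764
red scene [  1 242 191] 649 [ 0.47408    -0.02676234] 0.0025652820290514695
blue top [110 160 143] 836 [ 0.40588906 -0.28484169] 0.002447413509464078
blue scene [107 217 160] 432 [ 0.40872224 -0.28417801] 0.003103367958467374
yellow top [ 25 192 171] 520 [0.62495623 0.1567952 ] 0.0020101651561021745
yellow scene [ 24 243 204] 739 [0.62765349 0.15759216] 0.0020216628482027724
green top [ 65 150 119] 538 [ 0.49632124 -0.38515961] 0.0024538637009352488
green scene [ 68 204 136] 283 [ 0.49827451 -0.38540791] 0.0037659339894968065
brown top [10 82 93] 303 [ 0.67341162 -0.13274141] 0.0022528603082500316
brown scene [ 10 194  88] 293 [ 0.67441003 -0.13291   ] 0.0038215793566732893
tubs
green [251] [0.50431139 0.40534854] 0.0004291586579075417
blue [84] [0.50657519 0.40399515] 0.0015823680672558294
brown [206, 119] [0.39918992 0.24259171] 0.009839413158654577
yellow [87] [0.40958773 0.26179796] 0.0005581587408485682
red [116] [0.40958959 0.26129154] 0.000571595529472583
```

```bash
cat > m3.py <<'E'
from h import *
T=np.load("pics/top0.npy");S=np.load("pics/scene0.npy")
for v in (70,75):
  b=blob(mask(T,'brown',v,90,110),np.array((172,246)),8)
  for x in b[:2]:
    e=edge(x); print('brown',x.sum(),*fit("top",cv2.convexHull(e.astype(np.float32))[:,0],.132,.016))
b=blob(mask(S,'brown',40,90,130),np.array((402,198)),10)
for x in b[:2]:
    e=edge(x); print('brown scene',x.sum(),e.min(0),e.max(0),*fit("scene",cv2.convexHull(e.astype(np.float32))[:,0],.132,.016))
q=b=blob(mask(S,'green',80,100),np.array((449,274)),15)
for x in b[:2]: e=edge(x); print('green scene',x.sum(),*fit("scene",cv2.convexHull(e.astype(np.float32))[:,0],.088,.024))
s=sense(); M=Rn.from_rotvec(s['tool_rot']).as_matrix(); print(M.round(4))
for A in ([[0,0,1],[0,1,0],[-1,0,0]],[[0,0,-1],[0,-1,0],[-1,0,0]]):
    print(np.degrees((Rn.from_matrix(M).inv()*Rn.from_matrix(A)).as_rotvec()))
E
python3 m3.py
```

```text
brown 122 [0.40938701 0.26062397] 0.0004979050868638945
brown 119 [0.40950366 0.2609299 ] 0.0005132084822593017
brown scene 152 [394.625 192.625] [409.375 205.375] [0.41828796 0.26154627] 0.0036714906698543247
green scene 420 [0.50710072 0.40583608] 0.0023209667481235855
[[-5.000e-04  3.257e-01  9.455e-01]
 [-1.300e-03  9.455e-01 -3.257e-01]
 [-1.000e+00 -1.400e-03 -0.000e+00]]
[-1.90103379e+01 -1.60865155e-02  8.11466196e-02]
[1.60989621e+02 1.15060355e-01 2.28095784e-02]
```

move_arm(increments=[[0,-2.4,3,-3,0,0],[0,-4.9,6,-6,0,0],[0,-7.3,9,-9,0,0],[0,-9.8,12.1,-12,0,0],[0,-12.2,15.1,-15,0,0],[0,-14.6,18.1,-17,0,0],[0,-17.1,21.1,-19,0,0],[0,-19.5,24.1,-19,0,0]], fingers=6)

```text
time: 0.77
ee_pos: [0.3683, 0.3261, 0.2421]
tool_rot: [-0.002, 1.571, 0.001]
force: [0.9, 0.7, -0.1]
finger_gap: 0.0596
```

```bash
cat > g.py <<'E'
import sys
from h import *
s=sense(); M=Rn.from_rotvec(s['tool_rot']).as_matrix(); print('t',round(s['time'],2),'pos',s['ee_pos'].round(4),'gap',round(s['finger_gap'],4),'F',s['force'].round(1),'q',s['q'].round(2))
print('R tool',np.degrees((Rn.from_matrix(M).inv()*Rn.from_matrix([[0,0,1],[0,1,0],[-1,0,0]])).as_rotvec()).round(2))
if len(sys.argv)>3: print('delta cm',(M.T@(np.array(sys.argv[1:4],float)-s['ee_pos'])*100).round(2))
E
python3 g.py .4095 .261 .24
```

```text
t 0.77 pos [0.3683 0.3261 0.2421] gap 0.0596 F [ 0.9  0.7 -0.1] q [ 0.7   0.23  1.92 -0.    1.   -0.87]
R tool [ 0.11 -0.02  0.02]
delta cm [ 0.22 -6.52  4.11]
```

move_arm(increments=[[0,-2.2,1.4,0,0,0],[0,-4.4,2.8,0,0,0],[0,-6.5,4.1,0,0,0],[2,-6.5,4.1,0,0,0],[4,-6.5,4.1,0,0,0],[6,-6.5,4.1,0,0,0],[6,-6.5,4.1,0,0,0],[6,-6.5,4.1,0,0,0]])

```text
time: 1.43
ee_pos: [0.4082, 0.2626, 0.1816]
tool_rot: [-0.001, 1.573, -0.001]
force: [0.3, 0.6, 0.1]
finger_gap: 0.06
```

```bash
python3 g.py .4095 .261 .106; python3 - <<'E'
from h import *
im=snapshot("scene"); cv2.imwrite("pics/s1.png",cv2.resize(im[60:320,300:520,::-1],None,fx=2.5,fy=2.3))
im=snapshot("top"); cv2.imwrite("pics/t1.png",cv2.resize(im[150:300,90:290,::-1],None,fx=4,fy=4))
E
```

```text
t 1.43 pos [0.4082 0.2626 0.1816] gap 0.06 F [0.3 0.6 0.1] q [ 0.55  0.31  1.98  0.    0.86 -1.02]
R tool [-0.02 -0.14  0.09]
delta cm [ 7.56 -0.15  0.15]
```

View pics/s1.png

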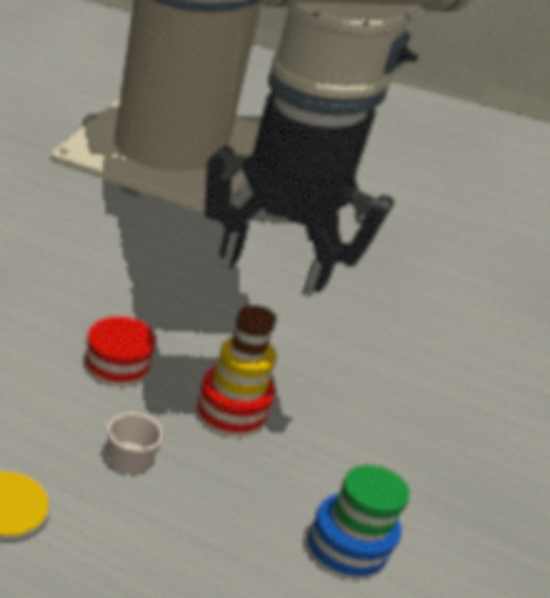

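View pics/t1.png

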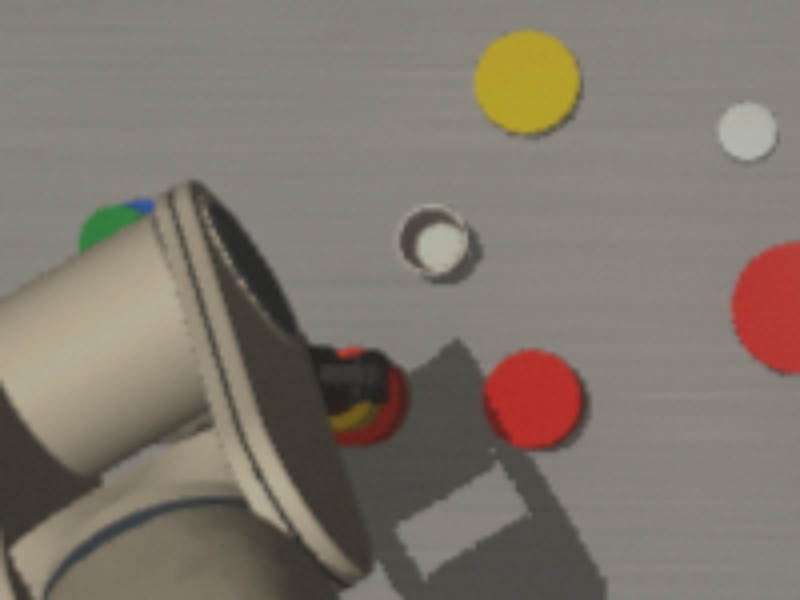

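move_arm(increments=[[2,-0.1,0.1,0,0,0],[4,-0.1,0.1,0,0,0],[6,-0.1,0.1,0,0,0],[7.5,-0.1,0.1,0,0,0],[7.5,-0.1,0.1,0,0,0],[7.5,-0.1,0.1,0,0,0]])

```text
time: 2.03
ee_pos: [0.4101, 0.2624, 0.1079]
tool_rot: [-0.0, 1.571, 0.0]
force: [-0.4, 0.5, -0.4]
finger_gap: 0.0601
```

```bash
python3 g.py .4095 .261 .106; python3 - <<'E'
from h import *
im=snapshot("scene"); cv2.imwrite("pics/s2.png",cv2.resize(im[100:280,340:480,::-1],None,fx=4,fy=3.3))
E
```

```text
t 2.03 pos [0.4101 0.2624 0.1079] gap 0.0601 F [-0.4  0.5 -0.4] q [ 0.54  0.44  2.02 -0.    0.69 -1.03]
R tool [ 0.01  0.01 -0.  ]
delta cm [ 0.19 -0.14 -0.06]
```

View pics/s2.png

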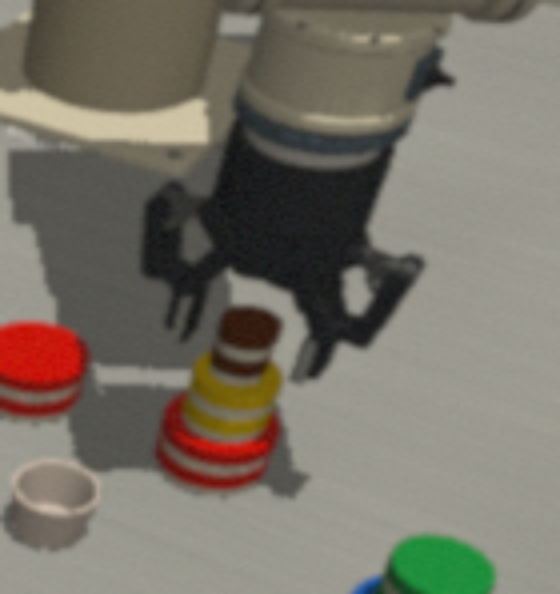

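move_arm(increments=[[0.2,-0.1,0,0,0,0],[0.2,-0.1,0,0,0,0],[0.2,-0.1,0,0,0,0],[0.2,-0.1,0,0,0,0],[0.2,-0.1,0,0,0,0],[0.2,-0.1,0,0,0,0]], fingers=2.4, newtons=40)

```text
time: 2.58
ee_pos: [0.4105, 0.2614, 0.1064]
tool_rot: [0.001, 1.569, 0.001]
force: [-1.2, -0.2, 7.1]
finger_gap: 0.031
```

```bash
python3 g.py .4095 .261 .106
```

```text
t 2.58 pos [0.4105 0.2614 0.1064] gap 0.031 F [-1.2 -0.2  7.1] q [ 0.54  0.44  2.02  0.    0.68 -1.03]
R tool [-0.01  0.09 -0.06]
delta cm [ 0.04 -0.04 -0.1 ]
```

move_arm(increments=[[-1,0,0,0,0,0],[-2.5,0,0,0,0,0],[-4.5,0,0,0,0,0],[-6.5,0,0,0,0,0],[-8.5,0,0,0,0,0],[-9.5,-1,0.7,0,0,0],[-9.5,-3,2,0,0,0],[-9.5,-5.5,3.7,0,0,0]])

```text
time: 3.25
ee_pos: [0.4472, 0.2065, 0.2023]
tool_rot: [-0.001, 1.568, 0.003]
force: [0.8, 1.6, -0.7]
finger_gap: 0.0313
```

move_arm(increments=[[0,-2.5,1.7,0,0,0],[0,-5,3.4,0,0,0],[0,-7.5,5,0,0,0],[0,-10,6.7,0,0,0],[0,-12.5,8.4,0,0,0],[0,-15,10,0,0,0],[0,-17.5,11.7,0,0,0],[0,-20,13.4,0,0,0]])

```text
time: 3.92
ee_pos: [0.5813, 0.0045, 0.2012]
tool_rot: [0.0, 1.57, -0.0]
force: [-0.0, 0.3, -0.8]
finger_gap: 0.0309
```

```bash
python3 g.py .6740 -.1327 .2; python3 - <<'E'
from h import *
im=snapshot("scene"); cv2.imwrite("pics/s3.png",im[:,:,::-1])
E
```

```text
t 3.92 pos [0.5813 0.0045 0.2012] gap 0.0309 F [-0.   0.3 -0.8] q [-0.01  0.41  1.76 -0.    0.97 -1.58]
R tool [-0.02  0.02  0.  ]
delta cm [  0.12 -13.72   9.27]
```

View pics/s3.png

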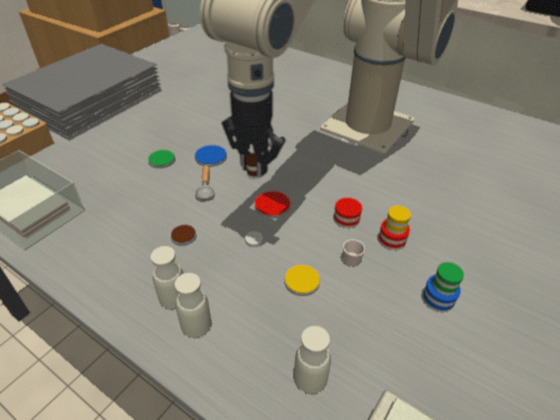

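move_arm(increments=[[0,-2.5,1.7,0,0,0],[0,-5,3.4,0,0,0],[0,-7.5,5,0,0,0],[0,-10,6.7,0,0,0],[0,-12.2,8.2,0,0,0],[0,-13.7,9.3,0,0,0],[0,-13.7,9.3,0,0,0],[2,-13.7,9.3,0,0,0]])

```text
time: 4.63
ee_pos: [0.6764, -0.1323, 0.1845]
tool_rot: [0.0, 1.564, -0.002]
force: [1.2, -0.2, 0.8]
finger_gap: 0.031
```

move_arm(increments=[[2,0,0,0,0,0],[4.5,0,0,0,0,0],[7,0,0,0,0,0],[9,0,0,0,0,0],[11,0,0,0,0,0],[12,0,0,0,0,0],[12,0,0,0,0,0]])

```text
time: 5.22
ee_pos: [0.6718, -0.13, 0.0582]
tool_rot: [0.001, 1.575, 0.001]
force: [-0.8, 0.0, 0.1]
finger_gap: 0.0312
```

```bash
python3 g.py .6740 -.1327 .0308; python3 - <<'E'
from h import *
im=snapshot("scene"); cv2.imwrite("pics/s4.png",cv2.resize(im[130:330,110:290,::-1],None,fx=3.5,fy=3))
im=snapshot("top"); cv2.imwrite("pics/t4.png",im[:,:,::-1])
E
```

```text
t 5.22 pos [ 0.6718 -0.13    0.0582] gap 0.0312 F [-0.8  0.   0.1] q [-0.21  0.73  1.57  0.    0.84 -1.78]
R tool [ 0.01 -0.27 -0.06]
delta cm [ 2.74 -0.27  0.24]
```

View pics/s4.png

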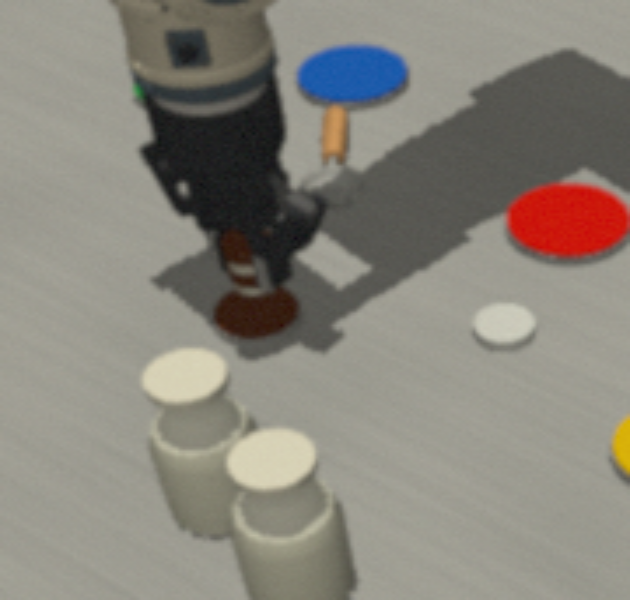

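View pics/t4.png

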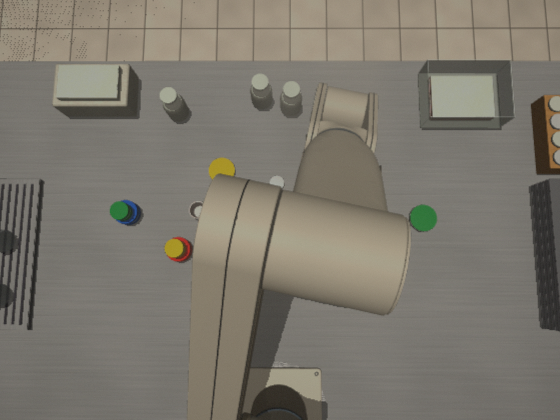

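move_arm(increments=[[0.8,-0.2,0.1,0,0,0],[1.6,-0.2,0.1,0,0,0],[2.2,-0.2,0.1,0,0,0],[2.5,-0.2,0.1,0,0,0],[2.5,-0.2,0.1,0,0,0],[2.5,-0.2,0.1,0,0,0]])

```text
time: 5.82
ee_pos: [0.6746, -0.133, 0.035]
tool_rot: [0.0, 1.571, -0.0]
force: [0.4, 0.2, 0.5]
finger_gap: 0.0312
```

```bash
python3 g.py .6740 -.1327 .0308; python3 - <<'E'
from h import *
im=snapshot("scene"); cv2.imwrite("pics/s5.png",cv2.resize(im[150:280,130:240,::-1],None,fx=5,fy=4.5))
E
```

```text
t 5.82 pos [ 0.6746 -0.133   0.035 ] gap 0.0312 F [0.4 0.2 0.5] q [-0.21  0.77  1.57  0.    0.81 -1.78]
R tool [-0.02 -0.03 -0.01]
delta cm [ 0.42  0.03 -0.06]
```

View pics/s5.png

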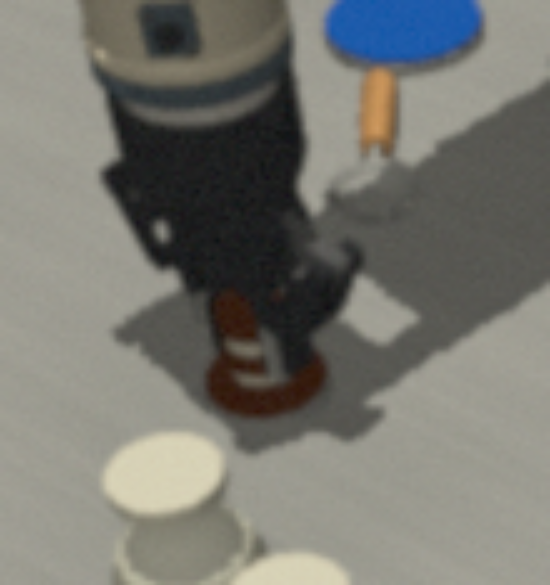

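move_arm(increments=[[0.1,0,0,0,0,0],[0.2,0,0,0,0,0],[0.3,0,0,0,0,0],[0.35,0,0,0,0,0],[0.35,0,0,0,0,0]])

```text
time: 6.28
ee_pos: [0.6747, -0.133, 0.0317]
tool_rot: [0.0, 1.571, -0.0]
force: [-0.1, -0.1, -0.3]
finger_gap: 0.0312
```

move_arm(increments=[[0.1,0,0,0,0,0],[0.2,0,0,0,0,0],[0.2,0,0,0,0,0]])

```text
time: 6.53
ee_pos: [0.675, -0.133, 0.0305]
tool_rot: [0.0, 1.571, -0.0]
force: [-2.1, 0.0, 5.0]
finger_gap: 0.0314
```

Contact felt (5 N). Release.

move_arm(increments=[[0,0,0,0,0,0],[0,0,0,0,0,0],[0,0,0,0,0,0],[0,0,0,0,0,0],[-0.5,0,0,0,0,0],[-1.5,0,0,0,0,0],[-3,0,0,0,0,0],[-5,0,0,0,0,0]], fingers=6)

```text
time: 7.2
ee_pos: [0.6742, -0.1329, 0.0804]
tool_rot: [0.0, 1.572, 0.0]
force: [0.1, -0.6, 0.6]
finger_gap: 0.0597
```

move_arm(increments=[[-2.5,0,0,0,0,0],[-5,0,0,0,0,0],[-8,0,0,0,0,0],[-11,0.5,-0.5,0,0,0],[-12,3,-2,0,0,0],[-12,6,-4,0,0,0],[-12,9,-6,0,0,0],[-12,12,-8,0,0,0]])

```text
time: 7.87
ee_pos: [0.5943, -0.0122, 0.2021]
tool_rot: [0.001, 1.568, -0.001]
force: [0.5, 0.4, 0.5]
finger_gap: 0.0603
```

```bash
python3 g.py .4095 .261 .2; python3 - <<'E'
from h import *
im=snapshot("scene"); cv2.imwrite("pics/s6.png",cv2.resize(im[150:280,130:240,::-1],None,fx=5,fy=4.5))
im=snapshot("top"); cv2.imwrite("pics/t6.png",im[:,:,::-1])
E
```

```text
t 7.87 pos [ 0.5943 -0.0122  0.2021] gap 0.0603 F [0.5 0.4 0.5] q [-0.04  0.43  1.73  0.    0.98 -1.61]
R tool [-0.06  0.17  0.  ]
delta cm [  0.15  27.3  -18.51]
```

View pics/s6.png

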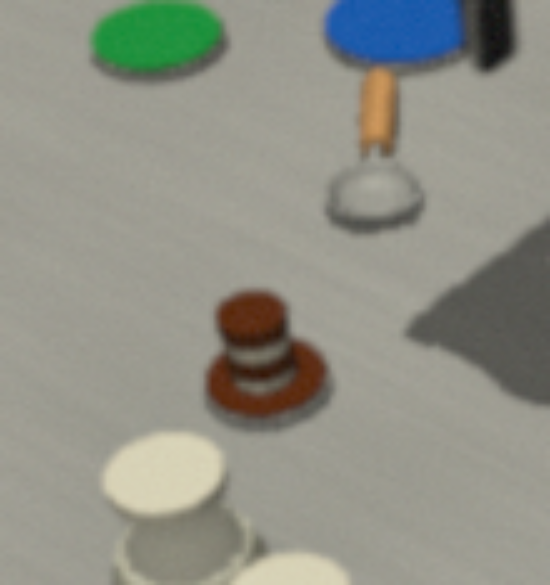

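View pics/t6.png

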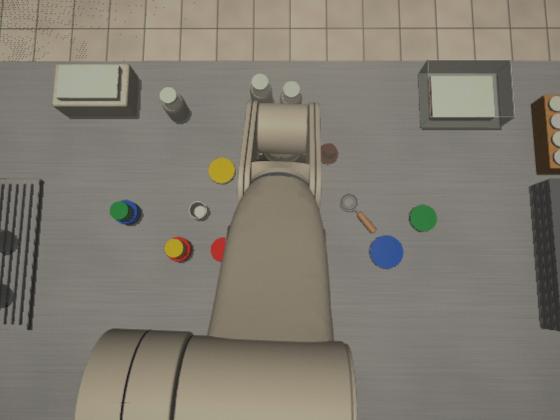

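```bash
cat > lid.py <<'E'
from h import *
import sys
# col px py z r vmin
im=snapshot("top"); np.save("pics/last.npy",im)
def lid(c,p,z,r,v,s=100,vm=256):
    b=blob(mask(im,c,v,s,vm),np.array(p),20)
    if not b: print(c,'none');return
    e=cv2.convexHull(edge(b[0]).astype(np.float32))[:,0]
    print(c,b[0].sum(),*[np.round(x,4) for x in fit("top",e,z,r)])
if __name__=="__main__":
    for a in sys.argv[1:]:
        a=a.split(','); lid(a[0],(float(a[1]),float(a[2])),float(a[3]),float(a[4]),float(a[5]))
E
python3 lid.py yellow,175,248,.088,.024,125 red,182,250,.044,.032,125 green,120,210,.088,.024,100
```

```text
yellow 276 [0.4099 0.2625] 0.0006
red 117 [0.4096 0.2613] 0.0006
green 252 [0.5044 0.4053] 0.0004
```

move_arm(increments=[[0,3,-2,0,0,0],[0,6.5,-4.4,0,0,0],[0,10,-6.8,0,0,0],[0,13.5,-9.2,0,0,0],[0,17,-11.5,0,0,0],[0,20.5,-13.9,0,0,0],[0,24,-16.3,0,0,0],[0,26.5,-18,0,0,0]], fingers=7.2)

```text
time: 8.68
ee_pos: [0.4146, 0.2537, 0.2011]
tool_rot: [0.001, 1.569, 0.0]
force: [-0.1, 0.2, 0.0]
finger_gap: 0.0725
```

```bash
python3 g.py .4095 .2615 .062
```

```text
t 8.68 pos [0.4146 0.2537 0.2011] gap 0.0725 F [-0.1  0.2  0. ] q [ 0.52  0.28  1.97  0.    0.9  -1.05]
R tool [-0.04  0.12 -0.07]
delta cm [13.91  0.76 -0.54]
```

move_arm(increments=[[0,0.9,-0.5,0,0,0],[2,0.9,-0.5,0,0,0],[4.5,0.9,-0.5,0,0,0],[7,0.9,-0.5,0,0,0],[9.5,0.9,-0.5,0,0,0],[11.5,0.9,-0.5,0,0,0],[12.5,0.9,-0.5,0,0,0],[12.5,0.9,-0.5,0,0,0]])

```text
time: 9.35
ee_pos: [0.41, 0.2602, 0.0735]
tool_rot: [-0.0, 1.573, -0.002]
force: [-1.0, 0.5, 0.2]
finger_gap: 0.0718
```

```bash
python3 g.py .4099 .2625 .062
```

```text
t 9.35 pos [0.41   0.2602 0.0735] gap 0.0718 F [-1.   0.5  0.2] q [ 0.54  0.5   2.03 -0.    0.61 -1.03]
R tool [-0.05 -0.12  0.08]
delta cm [ 1.15  0.23 -0.01]
```

move_arm(increments=[[0.6,0,0,0,0,0],[1.1,0,0,0,0,0],[1.1,0,0,0,0,0],[1.1,0,0,0,0,0]])

```text
time: 9.68
ee_pos: [0.4103, 0.2612, 0.0644]
tool_rot: [0.001, 1.57, 0.0]
force: [-0.2, -0.2, -1.4]
finger_gap: 0.0721
```

```bash
python3 g.py .4099 .2625 .062
```

```text
t 9.68 pos [0.4103 0.2612 0.0644] gap 0.0721 F [-0.2 -0.2 -1.4] q [ 0.54  0.52  2.03 -0.    0.59 -1.03]
R tool [-0.01  0.05 -0.03]
delta cm [ 0.24  0.13 -0.04]
```

move_arm(increments=[[0.1,0.1,0,0,0,0],[0.1,0.1,0,0,0,0],[0.1,0.1,0,0,0,0],[0.1,0.1,0,0,0,0],[0.1,0.1,0,0,0,0],[0.1,0.1,0,0,0,0]], fingers=4)

```text
time: 10.18
ee_pos: [0.4102, 0.2624, 0.0635]
tool_rot: [0.0, 1.57, 0.0]
force: [-0.3, 0.1, 6.4]
finger_gap: 0.047
```

```bash
python3 g.py .4099 .2625 .062
```

```text
t 10.18 pos [0.4102 0.2624 0.0635] gap 0.047 F [-0.3  0.1  6.4] q [ 0.54  0.52  2.03  0.    0.59 -1.03]
R tool [-0.    0.05 -0.04]
delta cm [ 0.15  0.01 -0.03]
```

move_arm(increments=[[-1,0,0,0,0,0],[-2.5,0,0,0,0,0],[-4.5,0,0,0,0,0],[-7,0,0,0,0,0],[-9.5,0,0,0,0,0],[-11.5,-0.5,1,0,0,0],[-11.5,-1.5,3,0,0,0],[-11.5,-2.6,5.3,0,0,0]])

```text
time: 10.85
ee_pos: [0.4634, 0.2364, 0.1802]
tool_rot: [-0.0, 1.568, 0.002]
force: [0.5, 0.1, -2.0]
finger_gap: 0.047
```

move_arm(increments=[[0,-1.3,2.6,0,0,0],[0,-2.6,5.3,0,0,0],[0,-4,8,0,0,0],[0,-5.3,10.6,0,0,0],[0,-6.5,13.2,0,0,0],[0,-7.5,15.2,0,0,0],[0,-8,16.2,0,0,0],[0,-8,16.2,0,0,0]])

```text
time: 11.52
ee_pos: [0.6264, 0.155, 0.1781]
tool_rot: [0.002, 1.57, -0.002]
force: [-0.5, -0.2, -0.5]
finger_gap: 0.047
```

```bash
python3 g.py .6250 .1568 .06; python3 - <<'E'
from h import *
im=snapshot("scene"); cv2.imwrite("pics/s7.png",im[:,:,::-1])
E
```

```text
t 11.52 pos [0.6264 0.155  0.1781] gap 0.047 F [-0.5 -0.2 -0.5] q [ 0.22  0.53  1.63 -0.    0.99 -1.34]
R tool [-0.11  0.06 -0.  ]
delta cm [11.81  0.18 -0.15]
```

View pics/s7.png

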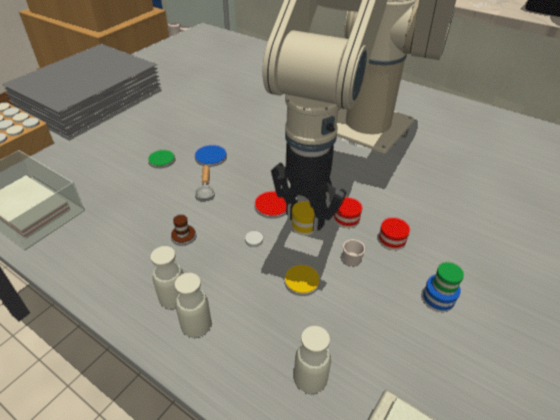

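Yellow tub held upright at (304,215) over the yellow stand at (302,280); red tub left at (394,233). Lowering.

move_arm(increments=[[2,0,-0.1,0,0,0],[4.5,0,-0.1,0,0,0],[7,0,-0.1,0,0,0],[9.5,0,-0.1,0,0,0],[11.5,0,-0.1,0,0,0],[13,0,-0.1,0,0,0],[13,0,-0.1,0,0,0],[13,0,-0.1,0,0,0]])

```text
time: 12.23
ee_pos: [0.6227, 0.1565, 0.0476]
tool_rot: [-0.001, 1.573, 0.0]
force: [0.4, 0.0, -0.4]
finger_gap: 0.0472
```

```bash
python3 g.py .6250 .1568 .0315
```

```text
t 12.23 pos [0.6227 0.1565 0.0476] gap 0.0472 F [ 0.4  0.  -0.4] q [ 0.23  0.7   1.68  0.    0.76 -1.34]
R tool [ 0.03 -0.11  0.02]
delta cm [1.61 0.03 0.23]
```

move_arm(increments=[[0.6,0,0.1,0,0,0],[1.1,0,0.1,0,0,0],[1.3,0,0.1,0,0,0],[1.4,0,0.1,0,0,0],[1.4,0,0.1,0,0,0],[1.4,0,0.1,0,0,0]])

```text
time: 12.73
ee_pos: [0.625, 0.156, 0.0341]
tool_rot: [0.0, 1.571, -0.0]
force: [0.1, -0.7, -1.5]
finger_gap: 0.0472
```

```bash
python3 g.py .6250 .1568 .0315
```

```text
t 12.73 pos [0.625  0.156  0.0341] gap 0.0472 F [ 0.1 -0.7 -1.5] q [ 0.23  0.73  1.67  0.    0.74 -1.34]
R tool [-0.02  0.02 -0.01]
delta cm [0.26 0.08 0.  ]
```

move_arm(increments=[[0.1,0,0,0,0,0],[0.2,0,0,0,0,0],[0.2,0,0,0,0,0],[0.2,0,0,0,0,0]])

```text
time: 13.07
ee_pos: [0.6248, 0.156, 0.0318]
tool_rot: [0.0, 1.571, -0.0]
force: [-0.1, -0.1, -1.6]
finger_gap: 0.047
```

move_arm(increments=[[0.1,0,0,0,0,0],[0.1,0,0,0,0,0],[0.1,0,0,0,0,0]])

```text
time: 13.32
ee_pos: [0.6249, 0.156, 0.0315]
tool_rot: [0.0, 1.571, -0.0]
force: [-2.5, -0.6, 4.3]
finger_gap: 0.0471
```

move_arm(increments=[[0,0,0,0,0,0],[0,0,0,0,0,0],[0,0,0,0,0,0],[0,0,0,0,0,0],[-0.5,0,0,0,0,0],[-1.5,0,0,0,0,0],[-3,0,0,0,0,0],[-5,0,0,0,0,0]], fingers=7.2)

```text
time: 13.98
ee_pos: [0.6243, 0.1559, 0.0814]
tool_rot: [-0.0, 1.572, -0.0]
force: [-0.6, 0.3, -0.3]
finger_gap: 0.0717
```

move_arm(increments=[[-2.5,0,0,0,0,0],[-5,0,0,0,0,0],[-7,0.3,-0.6,0,0,0],[-8,1.3,-2.6,0,0,0],[-8,2.8,-5.6,0,0,0],[-8,4.3,-8.6,0,0,0],[-8,5.8,-11.6,0,0,0],[-8,7.3,-14.6,0,0,0]], fingers=8.5)

```text
time: 14.65
ee_pos: [0.4779, 0.2296, 0.1626]
tool_rot: [0.001, 1.569, 0.0]
force: [0.3, 0.6, 0.1]
finger_gap: 0.0851
```

```bash
python3 g.py .4096 .2613 .1; python3 - <<'E'
from h import *
im=snapshot("scene"); cv2.imwrite("pics/s8.png",im[:,:,::-1])
im=snapshot("top"); cv2.imwrite("pics/t8.png",im[:,:,::-1])
E
python3 lid.py red,178,248,.044,.032,110 yellow,222,170,.056,.024,125
```

```text
t 14.65 pos [0.4779 0.2296 0.1626] gap 0.0851 F [0.3 0.6 0.1] q [ 0.43  0.4   1.9   0.    0.84 -1.14]
R tool [-0.04  0.12 -0.06]
delta cm [ 6.25  3.16 -6.85]
red none
yellow 459 [0.6157 0.1505] 0.01
```

View pics/s8.png

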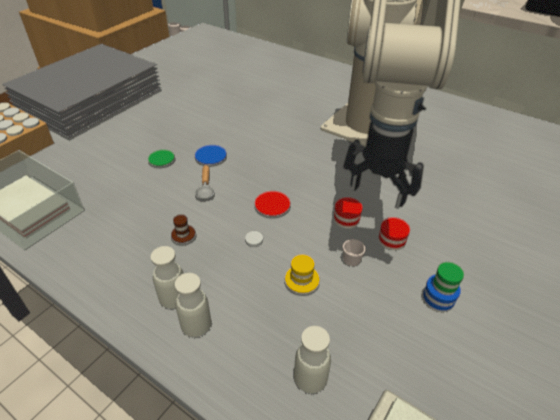

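View pics/t8.png

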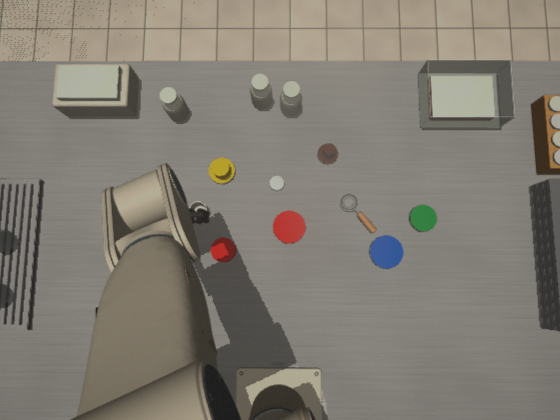

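```bash
python3 - <<'E'
from h import *
a=np.load("pics/scene0.npy"); b=snapshot("scene")
for im in(a,b):
    m=mask(im,'red',90,130)[205:260,372:420]; ys,xs=np.nonzero(m)
    print(xs.min()+372,xs.max()+372,ys.min()+205,ys.max()+205, [ (xs[ys==y].min()+372,xs[ys==y].max()+372) for y in (225-205,230-205,235-205,240-205)])
E
python3 lid.py green,120,210,.088,.024,100
```

```text
381 409 219 247 [(np.int64(381), np.int64(408)), (np.int64(381), np.int64(409)), (np.int64(384), np.int64(407)), (np.int64(382), np.int64(401))]
380 409 218 247 [(np.int64(381), np.int64(408)), (np.int64(382), np.int64(409)), (np.int64(380), np.int64(407)), (np.int64(382), np.int64(401))]
green none
```

move_arm(increments=[[0,1,-2.2,0,0,0],[0,2.1,-4.5,0,0,0],[0,3.1,-6.8,0,0,0],[1.5,3.1,-6.8,0,0,0],[3.5,3.1,-6.8,0,0,0],[5.5,3.1,-6.8,0,0,0],[7.5,3.1,-6.8,0,0,0],[7.5,3.1,-6.8,0,0,0]])

```text
time: 15.57
ee_pos: [0.4107, 0.2589, 0.0834]
tool_rot: [-0.001, 1.574, -0.003]
force: [-0.7, -0.8, 0.2]
finger_gap: 0.0853
```

```bash
python3 g.py .4096 .2613 .016; python3 - <<'E'
from h import *
im=snapshot("scene"); cv2.imwrite("pics/s9.png",cv2.resize(im[130:280,330:460,::-1],None,fx=4,fy=4))
E
```

```text
t 15.57 pos [0.4107 0.2589 0.0834] gap 0.0853 F [-0.7 -0.8  0.2] q [ 0.54  0.49  2.02 -0.    0.64 -1.03]
R tool [-0.08 -0.18  0.12]
delta cm [ 6.74  0.26 -0.09]
```

View pics/s9.png

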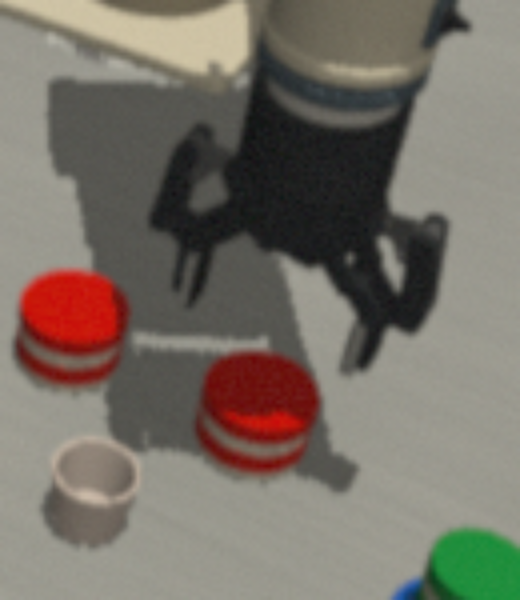

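move_arm(increments=[[1,0.1,0,0,0,0],[2,0.1,0,0,0,0],[2,0.1,0,0,0,0],[2,0.1,0,0,0,0]])

```text
time: 15.95
ee_pos: [0.411, 0.2609, 0.0657]
tool_rot: [0.0, 1.571, -0.0]
force: [-1.3, -0.5, 0.4]
finger_gap: 0.085
```

```bash
python3 g.py .4096 .2613 .016
```

```text
t 15.95 pos [0.411  0.2609 0.0657] gap 0.085 F [-1.3 -0.5  0.4] q [ 0.54  0.52  2.03 -0.    0.59 -1.03]
R tool [-0.02 -0.02  0.01]
delta cm [ 4.97  0.04 -0.13]
```

move_arm(increments=[[1.5,0,-0.1,0,0,0],[3,0,-0.1,0,0,0],[4.4,0,-0.1,0,0,0],[4.9,0,-0.1,0,0,0],[4.9,0,-0.1,0,0,0],[4.9,0,-0.1,0,0,0]])

```text
time: 16.45
ee_pos: [0.4101, 0.2612, 0.0172]
tool_rot: [0.0, 1.571, -0.0]
force: [1.0, 0.2, 0.8]
finger_gap: 0.0851
```

```bash
python3 g.py .4096 .2613 .016
```

```text
t 16.45 pos [0.4101 0.2612 0.0172] gap 0.0851 F [1.  0.2 0.8] q [ 0.54  0.62  2.03 -0.    0.49 -1.03]
R tool [-0.01  0.01 -0.  ]
delta cm [ 0.12  0.01 -0.05]
```

move_arm(increments=[[0.1,0,0,0,0,0],[0.1,0,0,0,0,0],[0.1,0,0,0,0,0],[0.1,0,0,0,0,0],[0.1,0,0,0,0,0],[0.1,0,0,0,0,0]], fingers=5.6, newtons=50)

```text
time: 16.95
ee_pos: [0.4104, 0.2614, 0.0168]
tool_rot: [0.001, 1.569, 0.001]
force: [0.2, 0.8, 5.2]
finger_gap: 0.0629
```

```bash
python3 g.py .4096 .2613 .016
```

```text
t 16.95 pos [0.4104 0.2614 0.0168] gap 0.0629 F [0.2 0.8 5.2] q [ 0.54  0.62  2.03  0.    0.49 -1.03]
R tool [-0.01  0.08 -0.05]
delta cm [ 0.08 -0.01 -0.08]
```

move_arm(increments=[[-1,0,0,0,0,0],[-2.5,0,0,0,0,0],[-4.5,0,0,0,0,0],[-7,0,0,0,0,0],[-9.5,0,0,0,0,0],[-11.5,-1,0.2,0,0,0],[-11.5,-3,0.6,0,0,0],[-11.5,-5.5,1.2,0,0,0]])

```text
time: 17.62
ee_pos: [0.4228, 0.2067, 0.1333]
tool_rot: [-0.0, 1.567, 0.003]
force: [-0.1, -0.4, -2.5]
finger_gap: 0.063
```

move_arm(increments=[[0,-3,0.6,0,0,0],[0,-6,1.3,0,0,0],[0,-9,1.9,0,0,0],[0,-12,2.6,0,0,0],[0,-15,3.2,0,0,0],[0,-18,3.9,0,0,0],[0,-21,4.5,0,0,0],[0,-23,4.9,0,0,0]])

```text
time: 18.28
ee_pos: [0.4712, -0.0263, 0.1318]
tool_rot: [0.001, 1.57, -0.001]
force: [0.6, -0.7, -1.4]
finger_gap: 0.0628
```

```bash
python3 g.py .472 -.027 .0288; python3 - <<'E'
from h import *
im=snapshot("scene"); cv2.imwrite("pics/s10.png",im[:,:,::-1])
E
```

```text
t 18.28 pos [ 0.4712 -0.0263  0.1318] gap 0.0628 F [ 0.6 -0.7 -1.4] q [-0.08  0.38  2.04 -0.    0.72 -1.65]
R tool [-0.07  0.07  0.02]
delta cm [10.3  -0.07  0.07]
```

View pics/s10.png

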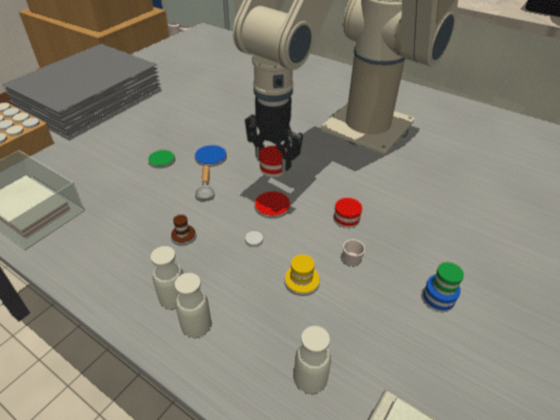

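move_arm(increments=[[1.5,0,0.1,0,0,0],[3.5,0,0.1,0,0,0],[5.5,0,0.1,0,0,0],[7.5,0,0.1,0,0,0],[9,0,0.1,0,0,0],[9.5,0,0.1,0,0,0],[9.5,0,0.1,0,0,0],[9.5,0,0.1,0,0,0]])

```text
time: 19.0
ee_pos: [0.4721, -0.024, 0.0365]
tool_rot: [0.0, 1.57, -0.0]
force: [-0.8, -0.0, -1.6]
finger_gap: 0.0627
```

```bash
python3 g.py .472 -.027 .0288
```

```text
t 19.0 pos [ 0.4721 -0.024   0.0365] gap 0.0627 F [-0.8 -0.  -1.6] q [-0.08  0.57  2.06  0.    0.51 -1.65]
R tool [-0.01  0.02  0.  ]
delta cm [ 0.77 -0.3  -0.01]
```

move_arm(increments=[[0.3,-0.3,0,0,0,0],[0.6,-0.3,0,0,0,0],[0.6,-0.3,0,0,0,0],[0.6,-0.3,0,0,0,0]])

```text
time: 19.33
ee_pos: [0.472, -0.0271, 0.0301]
tool_rot: [0.0, 1.57, -0.0]
force: [0.7, 0.4, -2.1]
finger_gap: 0.063
```

move_arm(increments=[[0.1,0,0,0,0,0],[0.2,0,0,0,0,0],[0.2,0,0,0,0,0]])

```text
time: 19.58
ee_pos: [0.4721, -0.027, 0.0288]
tool_rot: [0.0, 1.57, -0.0]
force: [-3.0, -1.4, 14.6]
finger_gap: 0.0624
```

move_arm(increments=[[-0.1,0,0,0,0,0],[-0.1,0,0,0,0,0],[-0.1,0,0,0,0,0],[-0.1,0,0,0,0,0],[-0.6,0,0,0,0,0],[-1.6,0,0,0,0,0],[-3.2,0,0,0,0,0],[-5.2,0,0,0,0,0]], fingers=8.5)

```text
time: 20.25
ee_pos: [0.4711, -0.0269, 0.0802]
tool_rot: [0.0, 1.573, 0.0]
force: [1.0, 0.3, -0.8]
finger_gap: 0.0849
```

move_arm(increments=[[-2.5,0,0,0,0,0],[-5,0,0,0,0,0],[-7.5,0.5,0,0,0,0],[-9,3,0.2,0,0,0],[-9,6.5,0.5,0,0,0],[-9,10,0.7,0,0,0],[-9,13.5,1,0,0,0],[-9,17,1.3,0,0,0]])

```text
time: 20.92
ee_pos: [0.4847, 0.1445, 0.171]
tool_rot: [0.001, 1.57, -0.0]
force: [1.0, -0.1, 0.7]
finger_gap: 0.085
```

```bash
python3 g.py .5044 .4053 .17; python3 - <<'E'
from h import *
im=snapshot("scene"); cv2.imwrite("pics/s11.png",im[:,:,::-1])
im=snapshot("top"); cv2.imwrite("pics/t11.png",im[:,:,::-1])
E
python3 lid.py green,120,210,.088,.024,100
```

```text
t 20.92 pos [0.4847 0.1445 0.171 ] gap 0.085 F [ 1.  -0.1  0.7] q [ 0.27  0.35  1.94 -0.    0.84 -1.3 ]
R tool [-0.04  0.07 -0.02]
delta cm [ 0.11 26.08  1.95]
green 252 [0.5044 0.4053] 0.0004
```

View pics/s11.png

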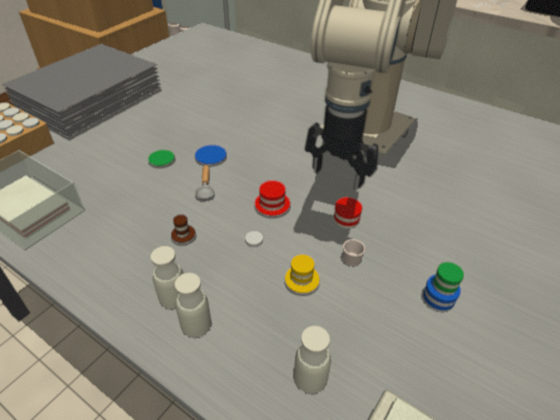

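View pics/t11.png

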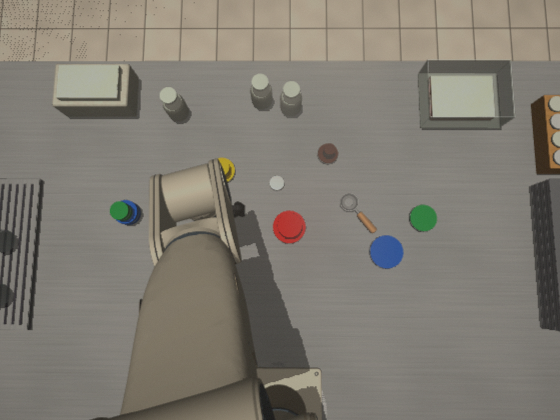

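Red stands on the red stand (scene 272,198; top 289,227). Now green.

move_arm(increments=[[0,3.5,0.3,0,0,0],[0,7,0.5,0,0,0],[0,10.5,0.8,0,0,0],[0,14,1,0,0,0],[0,17.5,1.3,0,0,0],[0,21,1.6,0,0,0],[0,24,1.8,0,0,0],[0,26,1.9,0,0,0]], fingers=7.2)

```text
time: 21.73
ee_pos: [0.5044, 0.4044, 0.1704]
tool_rot: [0.0, 1.57, 0.0]
force: [-0.3, -0.7, 0.1]
finger_gap: 0.072
```

move_arm(increments=[[0,0,0,0,0,0],[1.5,0,0,0,0,0],[3.5,0,0,0,0,0],[5.5,0,0,0,0,0],[6.5,0,0,0,0,0],[6.5,0,0,0,0,0],[6.5,0,0,0,0,0]])

```text
time: 22.32
ee_pos: [0.5041, 0.4018, 0.1049]
tool_rot: [0.0, 1.572, -0.002]
force: [0.3, -0.3, 0.4]
finger_gap: 0.0718
```

```bash
python3 g.py .5044 .4053 .063
```

```text
t 22.32 pos [0.5041 0.4018 0.1049] gap 0.0718 F [ 0.3 -0.3  0.4] q [ 0.65  0.62  1.66 -0.    0.86 -0.91]
R tool [-0.07 -0.05  0.05]
delta cm [4.19 0.35 0.03]
```

move_arm(increments=[[0,0.3,0,0,0,0],[1.5,0.3,0,0,0,0],[3,0.3,0,0,0,0],[4.1,0.3,0,0,0,0],[4.1,0.3,0,0,0,0],[4.1,0.3,0,0,0,0]])

```text
time: 22.82
ee_pos: [0.5034, 0.4057, 0.063]
tool_rot: [-0.001, 1.572, -0.001]
force: [-0.4, -0.8, -0.2]
finger_gap: 0.0722
```

```bash
python3 g.py .5044 .4053 .063; python3 - <<'E'
from h import *
im=snapshot("scene"); cv2.imwrite("pics/s12.png",cv2.resize(im[180:320,380:500,::-1],None,fx=4,fy=4))
E
```

```text
t 22.82 pos [0.5034 0.4057 0.063 ] gap 0.0722 F [-0.4 -0.8 -0.2] q [ 0.66  0.68  1.66  0.    0.79 -0.91]
R tool [-0.01 -0.08  0.06]
delta cm [ 0.   -0.04  0.1 ]
```

View pics/s12.png

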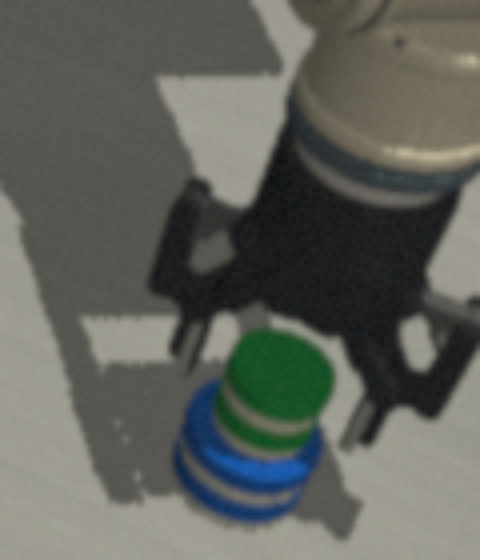

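move_arm(increments=[[0,0,0.1,0,0,0],[0,0,0.1,0,0,0],[0,0,0.1,0,0,0],[0,0,0.1,0,0,0],[0,0,0.1,0,0,0],[0,0,0.1,0,0,0]], fingers=4, newtons=40)

```text
time: 23.37
ee_pos: [0.5056, 0.4065, 0.0648]
tool_rot: [0.001, 1.569, 0.001]
force: [0.4, 0.7, 6.0]
finger_gap: 0.0468
```

```bash
python3 g.py .5044 .4053 .063
```

```text
t 23.37 pos [0.5056 0.4065 0.0648] gap 0.0468 F [0.4 0.7 6. ] q [ 0.66  0.68  1.66 -0.    0.79 -0.91]
R tool [-0.01  0.09 -0.06]
delta cm [ 0.18 -0.12 -0.12]
```

move_arm(increments=[[-1,0,0,0,0,0],[-2.5,0,0,0,0,0],[-4.5,0,0,0,0,0],[-7,0,0,0,0,0],[-9.5,0,0,0,0,0],[-10.5,-1,0,0,0,0],[-10.5,-3,0,0,0,0],[-10.5,-5.5,0,0,0,0]])

```text
time: 24.03
ee_pos: [0.5051, 0.3511, 0.1704]
tool_rot: [0.0, 1.568, 0.002]
force: [0.4, -0.0, -1.5]
finger_gap: 0.047
```

move_arm(increments=[[0,-3,0,0,0,0],[0,-6,0,0,0,0],[0,-9,0,0,0,0],[0,-12,0,0,0,0],[0,-15,0,0,0,0],[0,-18,0,0,0,0],[0,-21,0,0,0,0],[0,-24,0,0,0,0]])

```text
time: 24.7
ee_pos: [0.5039, 0.109, 0.169]
tool_rot: [-0.0, 1.571, -0.0]
force: [-0.7, -0.1, -1.0]
finger_gap: 0.0472
```

move_arm(increments=[[0,-3,0,0,0,0],[0,-6,0,0,0,0],[0,-9,0,0,0,0],[0,-12,0,0,0,0],[0,-15,0,0,0,0],[0,-18,0,0,0,0],[0,-21,0,0,0,0],[0,-24,0,0,0,0]])

```text
time: 25.37
ee_pos: [0.5036, -0.1307, 0.169]
tool_rot: [0.0, 1.571, -0.0]
force: [0.4, 0.4, -0.8]
finger_gap: 0.0472
```

```bash
python3 g.py .4975 -.3855 .17; python3 - <<'E'
from h import *
im=snapshot("scene"); cv2.imwrite("pics/s13.png",im[:,:,::-1])
im=snapshot("top"); cv2.imwrite("pics/t13.png",im[:,:,::-1])
E
```

```text
t 25.37 pos [ 0.5036 -0.1307  0.169 ] gap 0.0472 F [ 0.4  0.4 -0.8] q [-0.28  0.37  1.91 -0.    0.85 -1.85]
R tool [-0.02 -0.03 -0.  ]
delta cm [ -0.1  -25.48  -0.6 ]
```

View pics/s13.png

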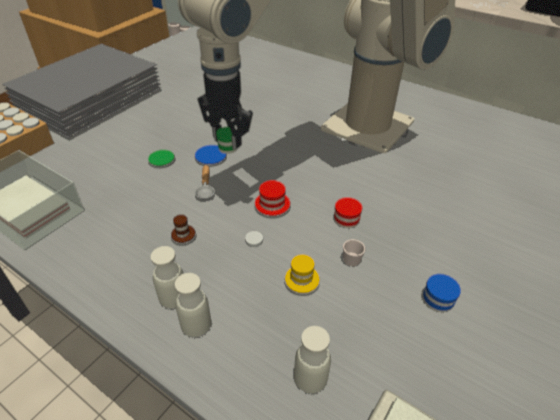

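View pics/t13.png

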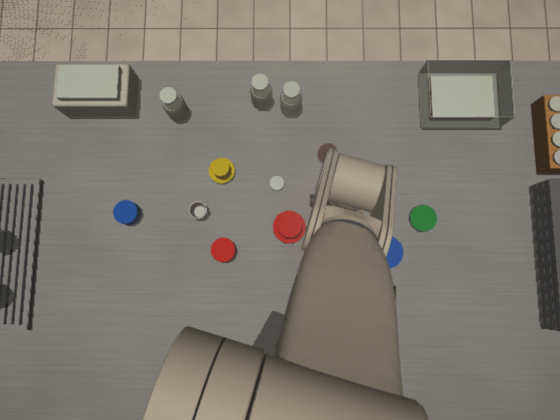

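Green held, blue tub remains at (126,212) top. Continue, and measure blue and the placed ones.

```bash
python3 lid.py blue,126,212,.044,.032,105 yellow,222,170,.056,.024,158; python3 - <<'E'
from h import *
T=np.load("pics/last.npy")
cv2.imwrite("pics/t14.png",cv2.resize(T[140:260,200:340,::-1],None,fx=5,fy=5))
E
```

```text
blue 441 [0.5063 0.404 ] 0.0003
yellow 391 [0.6153 0.1426] 0.0076
```

View pics/t14.png

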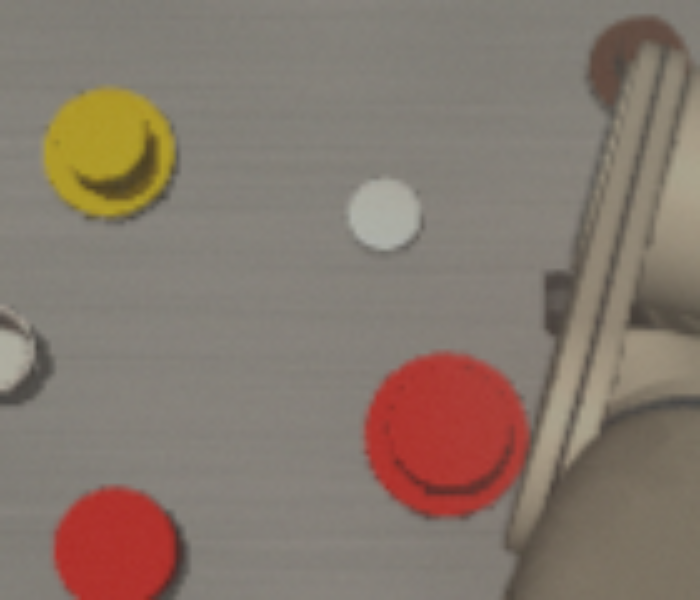

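move_arm(increments=[[0,-3,-0.1,0,0,0],[0,-6,-0.2,0,0,0],[0,-9,-0.2,0,0,0],[0,-12,-0.3,0,0,0],[0,-15,-0.4,0,0,0],[0,-18,-0.4,0,0,0],[0,-21,-0.5,0,0,0],[0,-23.5,-0.6,0,0,0]])

```text
time: 26.18
ee_pos: [0.4984, -0.3648, 0.1688]
tool_rot: [-0.0, 1.571, 0.0]
force: [0.8, -0.5, -1.2]
finger_gap: 0.0471
```

move_arm(increments=[[0,-1.5,0,0,0,0],[0,-1.9,0,0,0,0],[2,-1.9,0,0,0,0],[4.5,-1.9,0,0,0,0],[7,-1.9,0,0,0,0],[9,-1.9,0,0,0,0],[10,-1.9,0,0,0,0],[10,-1.9,0,0,0,0]])

```text
time: 26.85
ee_pos: [0.4975, -0.3804, 0.0664]
tool_rot: [0.002, 1.575, 0.003]
force: [0.5, 0.1, -0.8]
finger_gap: 0.0472
```

```bash
python3 g.py .4975 -.3855 .0328; python3 - <<'E'
from h import *
im=snapshot("scene"); cv2.imwrite("pics/s15.png",cv2.resize(im[80:200,120:260,::-1],None,fx=4,fy=4))
E
```

```text
t 26.85 pos [ 0.4975 -0.3804  0.0664] gap 0.0472 F [ 0.5  0.1 -0.8] q [-0.67  0.66  1.71  0.    0.78 -2.24]
R tool [ 0.05 -0.23 -0.2 ]
delta cm [ 3.36 -0.52  0.01]
```

View pics/s15.png

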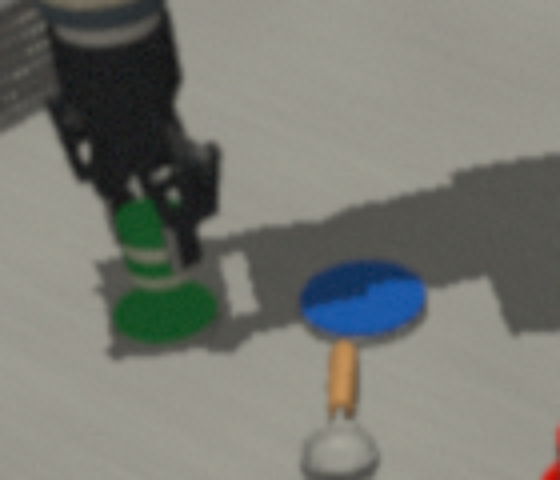

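move_arm(increments=[[0,-0.3,0,0,0,0],[1,-0.3,0,0,0,0],[2,-0.3,0,0,0,0],[2.7,-0.3,0,0,0,0],[2.7,-0.3,0,0,0,0],[2.7,-0.3,0,0,0,0]])

```text
time: 27.4
ee_pos: [0.4983, -0.3857, 0.0411]
tool_rot: [0.001, 1.572, 0.0]
force: [0.2, 0.1, -1.5]
finger_gap: 0.0473
```

```bash
python3 g.py .4975 -.3855 .0328
```

```text
t 27.4 pos [ 0.4983 -0.3857  0.0411] gap 0.0473 F [ 0.2  0.1 -1.5] q [-0.68  0.7   1.71  0.    0.74 -2.25]
R tool [-0.02 -0.06 -0.05]
delta cm [ 0.83  0.02 -0.08]
```

move_arm(increments=[[0.4,0,-0.1,0,0,0],[0.6,0,-0.1,0,0,0],[0.6,0,-0.1,0,0,0],[0.6,0,-0.1,0,0,0]])

```text
time: 27.73
ee_pos: [0.4977, -0.386, 0.0358]
tool_rot: [0.0, 1.571, -0.0]
force: [0.1, 0.4, -0.9]
finger_gap: 0.0472
```

move_arm(increments=[[0.1,0,0,0,0,0],[0.2,0,0,0,0,0],[0.2,0,0,0,0,0]])

```text
time: 27.98
ee_pos: [0.4977, -0.386, 0.0338]
tool_rot: [0.0, 1.571, -0.0]
force: [-0.7, 0.8, -0.2]
finger_gap: 0.0471
```

move_arm(increments=[[0.1,0,0,0,0,0],[0.1,0,0,0,0,0],[0.1,0,0,0,0,0]])

```text
time: 28.23
ee_pos: [0.4978, -0.386, 0.0328]
tool_rot: [0.0, 1.571, -0.0]
force: [-0.4, 1.0, -1.5]
finger_gap: 0.0471
```

move_arm(increments=[[0.1,0,0,0,0,0],[0.1,0,0,0,0,0]])

```text
time: 28.4
ee_pos: [0.4978, -0.386, 0.0327]
tool_rot: [0.0, 1.571, -0.0]
force: [-2.6, 2.0, 8.2]
finger_gap: 0.0468
```

move_arm(increments=[[0,0,0,0,0,0],[0,0,0,0,0,0],[0,0,0,0,0,0],[0,0,0,0,0,0],[-0.5,0,0,0,0,0],[-1.5,0,0,0,0,0],[-3,0,0,0,0,0],[-5,0,0,0,0,0]], fingers=7.2)

```text
time: 29.07
ee_pos: [0.4973, -0.3856, 0.0824]
tool_rot: [0.001, 1.572, 0.001]
force: [0.1, -0.3, 1.1]
finger_gap: 0.0719
```

move_arm(increments=[[-2.5,0,0,0,0,0],[-5,0,0,0,0,0],[-7,0.5,0,0,0,0],[-8,3,0,0,0,0],[-8,6.5,0.1,0,0,0],[-8,10,0.1,0,0,0],[-8,13.5,0.2,0,0,0],[-8,17,0.2,0,0,0]], fingers=8.5)

```text
time: 29.73
ee_pos: [0.5001, -0.2148, 0.1637]
tool_rot: [-0.0, 1.568, -0.001]
force: [1.3, -0.2, -0.5]
finger_gap: 0.0849
```

move_arm(increments=[[0,3.5,0,0,0,0],[0,7,0.1,0,0,0],[0,10.5,0.1,0,0,0],[0,14,0.2,0,0,0],[0,17.5,0.2,0,0,0],[0,21,0.2,0,0,0],[0,24.5,0.3,0,0,0],[0,28,0.3,0,0,0]])

```text
time: 30.4
ee_pos: [0.5032, 0.0658, 0.1636]
tool_rot: [0.0, 1.568, -0.0]
force: [1.3, 0.4, -0.4]
finger_gap: 0.0849
```

```bash
python3 g.py .5063 .404 .15; python3 - <<'E'
from h import *
im=snapshot("scene"); cv2.imwrite("pics/s16.png",im[:,:,::-1])
im=snapshot("top"); cv2.imwrite("pics/t16.png",cv2.resize(im[130:280,270:450,::-1],None,fx=4,fy=4))
E
python3 lid.py blue,126,212,.044,.032,105
```

```text
t 30.4 pos [0.5032 0.0658 0.1636] gap 0.0849 F [ 1.3  0.4 -0.4] q [ 0.11  0.37  1.95 -0.    0.83 -1.46]
R tool [-0.01  0.14 -0.01]
delta cm [ 1.37 33.82  0.3 ]
blue 442 [0.5063 0.4039] 0.0004
```

View pics/s16.png

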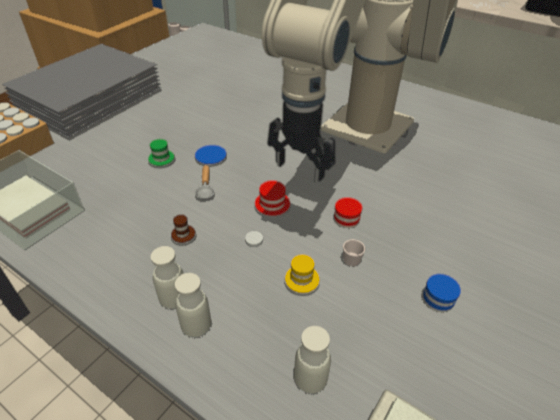

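View pics/t16.png

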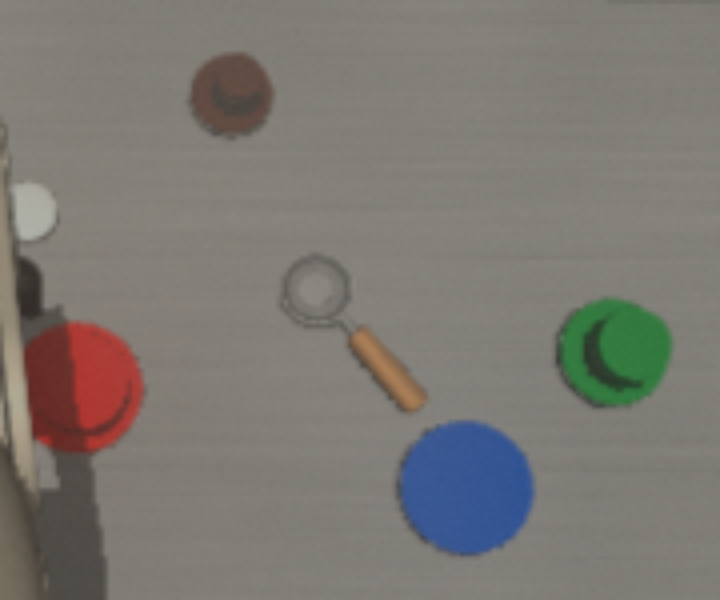

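move_arm(increments=[[0,3.5,0,0,0,0],[0,7.5,0.1,0,0,0],[0,11.5,0.1,0,0,0],[0,15.5,0.2,0,0,0],[0,19.5,0.2,0,0,0],[0,23.5,0.2,0,0,0],[0,27,0.3,0,0,0],[0,30,0.3,0,0,0]])

```text
time: 31.22
ee_pos: [0.5067, 0.3655, 0.1631]
tool_rot: [0.001, 1.569, 0.0]
force: [0.6, 0.7, -0.1]
finger_gap: 0.0848
```

move_arm(increments=[[0,2.5,0,0,0,0],[0,3.8,0,0,0,0],[1,3.8,0,0,0,0],[3,3.8,0,0,0,0],[5.5,3.8,0,0,0,0],[8,3.8,0,0,0,0],[8.5,3.8,0,0,0,0],[8.5,3.8,0,0,0,0]])

```text
time: 31.88
ee_pos: [0.5049, 0.3991, 0.0747]
tool_rot: [-0.001, 1.575, -0.004]
force: [0.3, -0.6, 0.5]
finger_gap: 0.0851
```

```bash
python3 g.py .5063 .404 .016
```

```text
t 31.88 pos [0.5049 0.3991 0.0747] gap 0.0851 F [ 0.3 -0.6  0.5] q [ 0.65  0.67  1.67 -0.    0.81 -0.92]
R tool [-0.1  -0.23  0.19]
delta cm [5.87 0.51 0.16]
```

move_arm(increments=[[0.5,0.2,0.1,0,0,0],[1,0.2,0.1,0,0,0],[1,0.2,0.1,0,0,0],[1,0.2,0.1,0,0,0]])

```text
time: 32.22
ee_pos: [0.5073, 0.4041, 0.0675]
tool_rot: [0.001, 1.57, 0.0]
force: [0.5, -0.9, -0.1]
finger_gap: 0.0853
```

```bash
python3 g.py .5063 .404 .016; python3 - <<'E'
from h import *
im=snapshot("scene"); cv2.imwrite("pics/s17.png",cv2.resize(im[180:320,380:500,::-1],None,fx=4,fy=4))
E
```

```text
t 32.22 pos [0.5073 0.4041 0.0675] gap 0.0853 F [ 0.5 -0.9 -0.1] q [ 0.65  0.68  1.66 -0.    0.8  -0.92]
R tool [-0.01  0.04 -0.03]
delta cm [ 5.15 -0.02 -0.1 ]
```

View pics/s17.png

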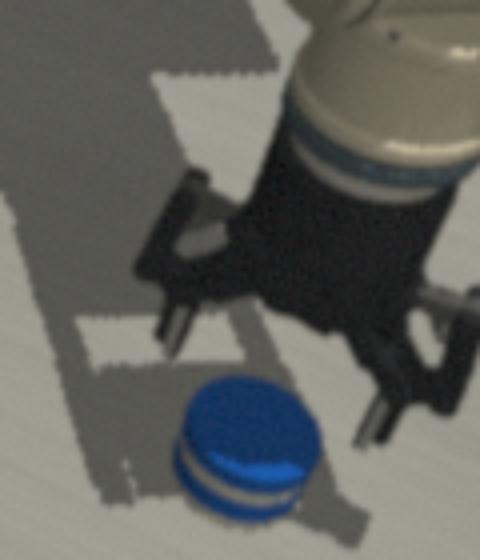

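Straddled. Down and grip.

move_arm(increments=[[1.5,0,-0.1,0,0,0],[3,0,-0.1,0,0,0],[4.5,0,-0.1,0,0,0],[5.1,0,-0.1,0,0,0],[5.1,0,-0.1,0,0,0],[5.1,0,-0.1,0,0,0]])

```text
time: 32.77
ee_pos: [0.5056, 0.4038, 0.0151]
tool_rot: [-0.001, 1.572, -0.001]
force: [0.6, -0.3, -0.0]
finger_gap: 0.085
```

```bash
python3 g.py .5063 .404 .016
```

```text
t 32.77 pos [0.5056 0.4038 0.0151] gap 0.085 F [ 0.6 -0.3 -0. ] q [ 0.66  0.76  1.67 -0.    0.72 -0.92]
R tool [-0.01 -0.06  0.05]
delta cm [-0.09  0.02  0.07]
```

move_arm(increments=[[-0.1,0,0,0,0,0],[-0.1,0,0,0,0,0],[-0.1,0,0,0,0,0],[-0.1,0,0,0,0,0],[-0.1,0,0,0,0,0],[-0.1,0,0,0,0,0]], fingers=5.6, newtons=50)

```text
time: 33.27
ee_pos: [0.5067, 0.4046, 0.018]
tool_rot: [0.001, 1.569, 0.001]
force: [-0.5, -0.1, 6.1]
finger_gap: 0.0627
```

```bash
python3 g.py .5063 .404 .016
```

```text
t 33.27 pos [0.5067 0.4046 0.018 ] gap 0.0627 F [-0.5 -0.1  6.1] q [ 0.66  0.75  1.67 -0.    0.72 -0.92]
R tool [-0.01  0.1  -0.07]
delta cm [ 0.2  -0.06 -0.04]
```

move_arm(increments=[[-1,0,0,0,0,0],[-2.5,0,0,0,0,0],[-4.5,0,0,0,0,0],[-7,0,0,0,0,0],[-9.5,0,0,0,0,0],[-11.5,-1,-0.1,0,0,0],[-12,-3,-0.4,0,0,0],[-12,-5.5,-0.8,0,0,0]])

```text
time: 33.93
ee_pos: [0.4993, 0.3504, 0.1406]
tool_rot: [0.002, 1.566, 0.004]
force: [0.6, -0.8, -1.5]
finger_gap: 0.0625
```

move_arm(increments=[[0,-3,-0.4,0,0,0],[0,-6,-0.9,0,0,0],[0,-9,-1.3,0,0,0],[0,-12,-1.7,0,0,0],[0,-15,-2.2,0,0,0],[0,-18,-2.6,0,0,0],[0,-21,-3,0,0,0],[0,-24,-3.5,0,0,0]])

```text
time: 34.6
ee_pos: [0.4627, 0.1077, 0.138]
tool_rot: [0.0, 1.569, 0.0]
force: [0.7, 0.0, -1.4]
finger_gap: 0.0625
```

move_arm(increments=[[0,-3,-0.4,0,0,0],[0,-6,-0.9,0,0,0],[0,-9,-1.3,0,0,0],[0,-12,-1.7,0,0,0],[0,-15,-2.2,0,0,0],[0,-18,-2.6,0,0,0],[0,-21,-3,0,0,0],[0,-24,-3.5,0,0,0]])

```text
time: 35.27
ee_pos: [0.4277, -0.1325, 0.138]
tool_rot: [-0.0, 1.569, -0.001]
force: [1.2, 0.4, -1.7]
finger_gap: 0.063
```

```bash
python3 g.py .4065 -.2848 .14
```

```text
t 35.27 pos [ 0.4277 -0.1325  0.138 ] gap 0.063 F [ 1.2  0.4 -1.7] q [-0.33  0.34  2.09  0.    0.72 -1.9 ]
R tool [-0.01  0.08  0.03]
delta cm [ -0.2  -15.23  -2.11]
```

move_arm(increments=[[0,-3,-0.4,0,0,0],[0,-6,-0.8,0,0,0],[0,-9,-1.2,0,0,0],[0,-12,-1.6,0,0,0],[0,-14.2,-2,0,0,0],[0,-15.2,-2.1,0,0,0],[0,-15.2,-2.1,0,0,0],[0,-15.2,-2.1,0,0,0]])

```text
time: 35.93
ee_pos: [0.4066, -0.2828, 0.1373]
tool_rot: [0.001, 1.571, -0.001]
force: [0.5, 0.3, -0.9]
finger_gap: 0.0627
```

move_arm(increments=[[1.5,0,0,0,0,0],[3.5,0,0,0,0,0],[5.5,0,0,0,0,0],[7.5,0,0,0,0,0],[8.5,0,0,0,0,0],[9,0,0,0,0,0],[9,0,0,0,0,0]])

```text
time: 36.52
ee_pos: [0.4065, -0.2818, 0.0462]
tool_rot: [0.0, 1.572, 0.002]
force: [0.2, 0.1, -1.0]
finger_gap: 0.0627
```

```bash
python3 g.py .4065 -.2848 .03;  python3 - <<'E'
from h import *
im=snapshot("scene"); cv2.imwrite("pics/s18.png",cv2.resize(im[80:200,120:260,::-1],None,fx=4,fy=4))
E
```

```text
t 36.52 pos [ 0.4065 -0.2818  0.0462] gap 0.0627 F [ 0.2  0.1 -1. ] q [-0.63  0.57  2.01  0.    0.56 -2.2 ]
R tool [ 0.05 -0.09 -0.07]
delta cm [ 1.62 -0.3   0.  ]
```

View pics/s18.png

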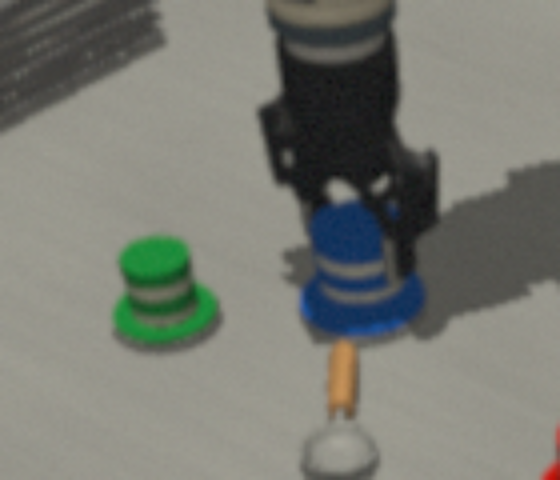

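move_arm(increments=[[0.5,-0.2,0,0,0,0],[1,-0.2,0,0,0,0],[1.3,-0.2,0,0,0,0],[1.3,-0.2,0,0,0,0],[1.3,-0.2,0,0,0,0]])

```text
time: 36.98
ee_pos: [0.4067, -0.285, 0.0338]
tool_rot: [0.0, 1.571, -0.0]
force: [0.2, -0.2, -1.3]
finger_gap: 0.0626
```

```bash
python3 g.py .4065 -.2848 .03
```

```text
t 36.98 pos [ 0.4067 -0.285   0.0338] gap 0.0626 F [ 0.2 -0.2 -1.3] q [-0.64  0.59  2.01 -0.    0.54 -2.21]
R tool [-0.02 -0.01 -0.01]
delta cm [ 0.38  0.02 -0.02]
```

move_arm(increments=[[0.1,0,0,0,0,0],[0.2,0,0,0,0,0],[0.3,0,0,0,0,0],[0.3,0,0,0,0,0]])

```text
time: 37.32
ee_pos: [0.4067, -0.2849, 0.0307]
tool_rot: [0.0, 1.571, -0.0]
force: [-0.1, 0.2, -0.7]
finger_gap: 0.0629
```

move_arm(increments=[[0.1,0,0,0,0,0],[0.1,0,0,0,0,0]])

```text
time: 37.48
ee_pos: [0.4068, -0.285, 0.03]
tool_rot: [0.0, 1.571, -0.0]
force: [-0.3, -0.5, 1.7]
finger_gap: 0.063
```

move_arm(increments=[[0.1,0,0,0,0,0],[0.1,0,0,0,0,0]])

```text
time: 37.65
ee_pos: [0.4068, -0.285, 0.0299]
tool_rot: [0.0, 1.571, -0.0]
force: [-4.4, 2.4, 16.5]
finger_gap: 0.063
```

move_arm(increments=[[-0.1,0,0,0,0,0],[-0.1,0,0,0,0,0],[-0.1,0,0,0,0,0],[-0.1,0,0,0,0,0],[-0.5,0,0,0,0,0],[-1.5,0,0,0,0,0],[-3,0,0,0,0,0],[-5,0,0,0,0,0]], fingers=8.5)

```text
time: 38.32
ee_pos: [0.4061, -0.2845, 0.0791]
tool_rot: [0.001, 1.573, 0.001]
force: [-0.3, 0.5, -0.1]
finger_gap: 0.0848
```

move_arm(increments=[[-2.5,0,0,0,0,0],[-5,0,0,0,0,0],[-8,0.5,0,0,0,0],[-11,3,0,0,0,0],[-12,6.5,0,0,0,0],[-12,10,0,0,0,0],[-12,13.5,0,0,0,0],[-12,17,0,0,0,0]])

```text
time: 38.98
ee_pos: [0.4066, -0.1137, 0.2001]
tool_rot: [0.0, 1.569, -0.001]
force: [0.1, -0.6, -0.2]
finger_gap: 0.0849
```

move_arm(increments=[[0,3.5,0,0,0,0],[0,7,0,0,0,0],[0,10.5,0,0,0,0],[0,14,0,0,0,0],[0,17.5,0,0,0,0],[0,21,0,0,0,0],[0,24.5,0,0,0,0],[0,28,0,0,0,0]])

```text
time: 39.65
ee_pos: [0.4064, 0.1668, 0.1997]
tool_rot: [0.0, 1.57, 0.0]
force: [0.9, 0.3, -0.6]
finger_gap: 0.0849
```

move_arm(increments=[[0,3.5,0,0,0,0],[0,7,0,0,0,0],[0,10.5,0,0,0,0],[0,14,0,0,0,0],[0,17.5,0,0,0,0],[0,21,0,0,0,0],[0,23.5,0,0,0,0],[0,25,0,0,0,0]])

```text
time: 40.32
ee_pos: [0.4067, 0.4178, 0.1997]
tool_rot: [-0.0, 1.57, 0.002]
force: [0.6, -0.9, -0.2]
finger_gap: 0.0852
```

```bash
python3 g.py .4065 -.2848 .03;  python3 - <<'E'
from h import *
S=snapshot("scene"); cv2.imwrite("pics/s19.png",S[:,:,::-1]); np.save("pics/s19.npy",S)
T=snapshot("top"); cv2.imwrite("pics/t19.png",T[:,:,::-1]); np.save("pics/t19.npy",T)
a=cv2.resize(T[130:280,200:450,::-1],None,fx=3.2,fy=3.2,interpolation=cv2.INTER_CUBIC); cv2.imwrite("pics/t19z.png",a)
E
```

```text
t 40.32 pos [0.4067 0.4178 0.1997] gap 0.0852 F [ 0.6 -0.9 -0.2] q [ 0.78  0.41  1.76  0.    0.97 -0.79]
R tool [ 0.09  0.06 -0.08]
delta cm [ 16.87 -70.28  -0.15]
```

View pics/s19.png

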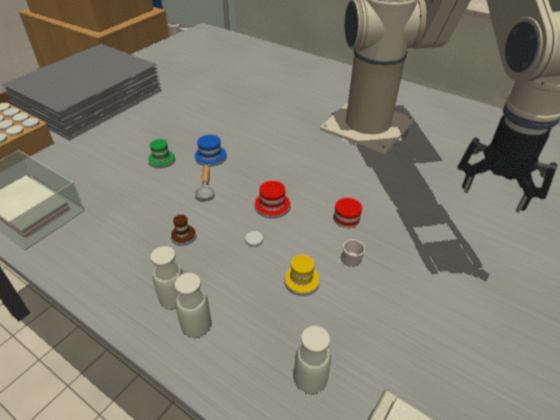

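View pics/t19z.png

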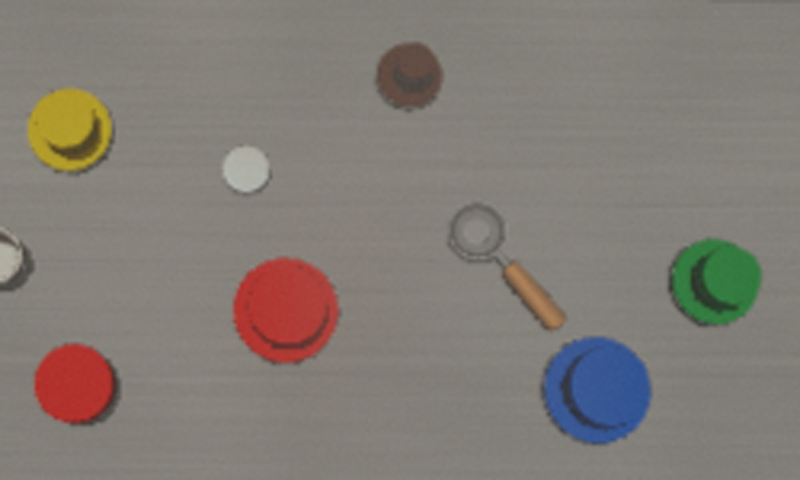

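```bash
cat > chk.py <<'E'
from h import *
from scipy.ndimage import map_coordinates
T=np.load("pics/t19.npy"); V=T.max(2).astype(float)
st=dict(red=(.4713,-.0270,.032),blue=(.4059,-.2848,.032),yellow=(.6250,.1568,.024),green=(.4963,-.3852,.024),brown=(.6734,-.1327,.016))
for c,(x,y,r) in st.items():
    p=proj("top",(x,y,.056)); rp=np.hypot(*(proj("top",(x,y+r,.056))-p))
    v0=np.median(V[int(p[1])-2:int(p[1])+3,int(p[0])-2:int(p[0])+3]); pts=[]
    for a in np.radians(np.arange(0,360,5)):
        t=np.arange(rp*.5,rp*1.35,.1)
        v=map_coordinates(V,[p[1]+t*np.sin(a),p[0]+t*np.cos(a)],order=1)
        k=np.nonzero(v<.8*v0)[0]
        if len(k) and k[0]>0: pts.append(p+t[k[0]]*np.array([np.cos(a),np.sin(a)]))
    pts=np.array(pts); C,e=fit("top",pts,.056,r)
    print(c,len(pts),'lid',C.round(4),'off mm',((C-[x,y])*1000).round(1),'rms',round(e*1000,2))
E
python3 chk.py
```

```text
red 62 lid [ 0.4764 -0.0301] off mm [ 5.1 -3.1] rms 4.89
blue 30 lid [ 0.407  -0.2864] off mm [ 1.1 -1.6] rms 0.24
yellow 57 lid [0.6257 0.1564] off mm [ 0.7 -0.4] rms 3.04
green 29 lid [ 0.4964 -0.3872] off mm [ 0.1 -2. ] rms 0.32
brown 16 lid [ 0.6701 -0.1305] off mm [-3.3  2.2] rms 0.55
```

```bash
sed -i 's/rp\*.5,rp\*1.35/rp*.7,rp*1.2/; s/^    pts=np.array(pts); C,e=.*/    pts=np.array(pts); C,e=fit("top",pts,.056,r)\n    for _ in range(4):\n        d=np.abs(np.hypot(*(ray("top",pts,.056)-C).T)-r); pts=pts[d<np.maximum(.0015,np.median(d))]; C,e=fit("top",pts,.056,r)/' chk.py; python3 chk.py; python3 - <<'E'
from h import *
S=np.load("pics/s19.npy")
cv2.imwrite("pics/s19z.png",cv2.resize(S[130:300,140:330,::-1],None,fx=4,fy=3.5,interpolation=cv2.INTER_CUBIC))
E
```

```text
red 28 lid [ 0.4719 -0.0279] off mm [ 0.6 -0.9] rms 0.43
blue 30 lid [ 0.407  -0.2864] off mm [ 1.1 -1.6] rms 0.22
yellow 32 lid [0.625  0.1559] off mm [-0.  -0.9] rms 0.61
green 29 lid [ 0.4964 -0.3872] off mm [ 0.1 -2. ] rms 0.29
brown 11 lid [ 0.6704 -0.131 ] off mm [-3.   1.7] rms 0.5
```

View pics/s19z.png

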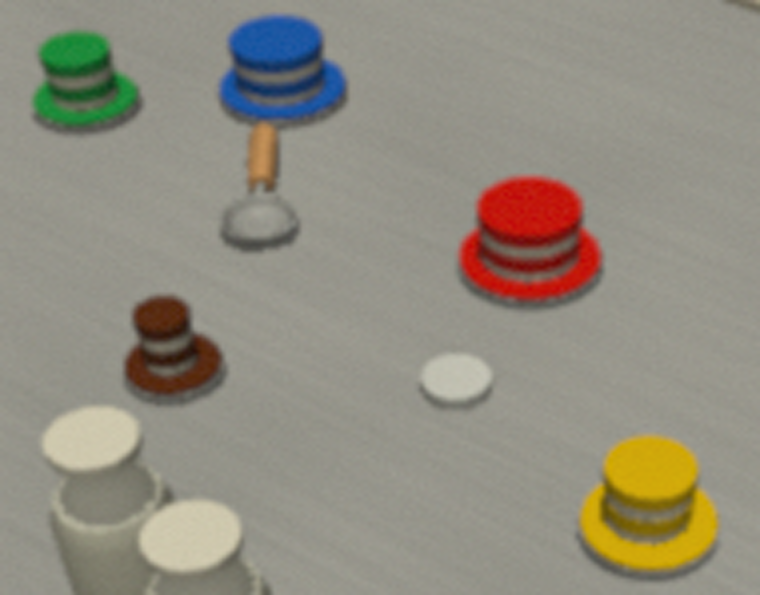

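All five stand upright on their own stands, within about 4 mm of centre, and the arm is clear. Handing in.

```bash
python3 -c "
from workcell import sign_off,sense
s=sense();print(s['time'],s['force'].round(1));print(sign_off())"
```

```text
40.4167 [ 0.3 -0.1 -1. ]
the job is handed in; nothing more can be done
None
```

I took both stacks apart and set each tub on the stand of its own colour: brown, yellow, red, green, then blue. Each was lowered until the wrist felt contact, then released. I handed the job in at about 40.4 s of the 128 s allowed; sign-off reported no verdict.

**Centring:** In the last top view, each lid's distance from its stand centre was well inside the 13 mm limit:

| Tub | Offset (mm) |
|---|---|
| Red | 1.1 |
| Blue | 1.9 |
| Yellow | 0.9 |
| Green | 2.0 |
| Brown | 3.4 |

The first red and yellow fits were poor (4.9 and 3.0 mm residual, red reading 6 mm off). They settled after I rejected stray edge points. Brown is the least certain, as its fit used only 11 edge points.

**Upright and clear:** The final scene view shows all five tubs standing upright, and the arm was well away from them when I handed in.

**Disagreement:** The two cameras differed by up to 3 mm in x. I mostly used the top camera for both tubs and stands, so this should largely cancel.

**Which red tub:** I used the red tub at the foot of the taller stack, as it was farther to the robot's left than the lone red tub, which I left alone.

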